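# Restock the welding-filter rack from the flush stock tray

## Robot

A 7-joint arm with a two-finger parallel gripper is mounted at the origin on the work surface; the furniture and walls round the work are solid. World frame = base frame: x ahead of the robot, y to its left, z up, the work surface at z = 0. Lengths are in mm, angles in rad, forces in N, time in s.
With the tool pointing down it reaches from about 400 to 900 mm from the base axis. Payload 5.5 kg.
Tool frame: the origin (TCP) lies between the finger pads; the fingertips stand 8 mm ahead of it and the grasp point (between the pads) lies 11 mm behind it; z points along the fingers, y is the line along which they close (so a half turn about z gives the same grasp; the last joint's range is limited). The gripper opens to 85 mm and grips with 20 to 120 N. Pads are 22 mm wide; open, the fingers measure 114 mm over their backs; the gripper's body (76 mm by 85 mm) begins 54 mm behind the grasp point. The pads swing forward as they close: fully open they stand 13 mm farther back than shut.
Start: joints at [1.367, 0.501, -0.427, 1.55, 0.221, 1.138, -0.21], TCP at [292.551, -580.443, 239.31] pointing down, gripper open.
Joint ranges: [-2.88, 2.88], [-0.31, 2.03], [-1.54, 1.56], [0.2, 2.42], [-1.41, 4.55], [0.19, 2.02], [-2.57, 2.57]. Speed limits (rad/s): [2.57, 2.57, 3.14, 3.14, 3.14, 3.14, 3.14].

## Interface

Orientations are given as a unit quaternion [w, x, y, z].
In Python, from cell import env gives the robot as it stands. The module is installed in compiled form; this text tells all that it offers.
- The arm moves only by the tool move_arm, never from a script. Its argument "plan" is a list of rows, each an object with "offset": the shift along the tool's x, y, z in m, a list of three; "dr": the turn, a rotation vector about the tool's x, y, z in rad, a list of three. In form: [{"offset": [tx, ty, tz], "dr": [rx, ry, rz]}, ...]. A call has 1 to 8 rows; each row is the pose to reach, as a shift and turn from the pose commanded when the call began, along the tool's axes at that moment; what a row does not reach only later rows make up. A row lasts 1/8 s, in which the tool goes at most 62.5 mm and 10.7 degrees, less where a joint would pass 70% of its speed; a pose out of reach is approached as far as the arm can. A call with a gripper value outside its range is refused whole. "grip" is the gripper's target within -1 to 1 (shut at 1, half-way at 0, fully open at -1), set as the call begins (left out, the last holds). The fingers move at their own pace and stop on an object; "grip_force" is the grip in N (left out, the last holds). Time passes only in rows, so rows that repeat a pose let the fingers close. It gives the time, the measured TCP pose, the force, the opening and the grip force at its end, in the units of the state.
- env.observe(): the state, without advancing time (a new reading comes with each control period).
- env.camera(name): name is "scene" or "top"; returns the picture (420x560x3 uint8, red, green, blue); there is no depth.
- env.camera_model(name): a dict with "fx", "fy", "cx", "cy" (pixels), "R" (3x3) and "t" (3): a world point X has camera coordinates R X + t. Camera axes: x right, y down, z forward; pixel columns grow to the right and rows downward; lengths in mm; the calibration is good to about 2 mm. A picture is of the moment at which its call begins. camera_model takes no time and is no camera call.
- env.finish_job(): hands the job in; it is judged then, once.
The state is a dict: "time_s": time; "joint_pos": joint angles; "qvel": joint speeds; "joint_torque": joint torques, N m; "tcp_pos": TCP position; "tcp_rot": TCP orientation; "force": force on the tool from outside, world axes, zero at the start; "ft_torque": the same for the moment, N m; "finger_gap": finger opening in mm; "grip_force": force on a finger pad.
Only numpy, scipy, OpenCV 4.12 (cv2) and the standard library are available. Lean on these libraries where they do the work, as an engineer would, in place of code of your own. Each camera call takes 0.05 s, during which the arm holds its last target. There are 200 camera calls.

## Task

Restock the rack of welding filter plates: draw the flush steel tray all the way out by putting the pull hook into its finger hole, lay the hook back on the bench, and slide every spare plate from the tray into a free slot of the rack, one plate to a slot and right in against the back. Then push the tray fully home until its catch holds it; leave the plate that is already racked in its slot and do not disturb the spanner, the tape or the bottle.

Things in the scene. Friction and masses are not known exactly. Their poses are not given: they have to be found in the camera images.
- lens_case: Grey steel case fixed on the bench, 130 x 276 x 86 mm (x, y, z), its front (-x side) to the robot; origin in the middle of its underside, x pointing to its back, y left, z up. One steel tray is inset flush in its front and slides out along the case's -x
- tray_hole (a point): Finger hole of the tray: a level slot 36 mm wide and 18 mm high in the middle of its 3 mm thick front panel (267 mm wide, from 15 to 82 mm above the bench). This point is the hole's centre on the panel's outer face, 48 mm above the bench, and moves with the tray; x points into the case, y left, z up. Behind the hole, at its height, the pan is empty for 100 mm
- tray (a joint): How far the tray is out, in m: 0 fully home, 0.12 at the outer stop; about 1 N of friction. A sprung roller catch acts over the last 14 mm: 3 to 4 N to draw it off or push it on; within 3 mm of home it draws the tray to 0. The pan behind the front panel is 116 x 262 mm inside, its floor 18 mm and its side and back walls' top 43 mm above the bench
- hook_mid (a point): Pull hook lying flat on the bench: wooden handle 80 x 22 x 16 mm and a 6 mm steel rod at half its height. This point is the handle's middle, 8 mm above the bench; x along the rod to the hook end, y level, z up. The rod leaves the handle at x = 40 mm and bends at x = 110 mm to +y, reaching y = 15 mm (the hook end is 18 mm wide, from y = -3 to 15 mm)
- lens_rack: Plate rack fixed on the bench, 160 mm wide, 68 mm tall: two bays side by side (middles at y = 40 and -40 mm), each with two level slots one above the other between white round bars, open to the front (-x). Origin in the middle of its underside, x into the slots, y left, z up. Cheeks 55 mm apart (61 at the mouth), slots 9.4 mm high, back wall at x = 30 mm: a plate right in has its centre at x = -24 mm
- left_low (a point): The rack's left lower slot: middle of its mouth, at the height on which the underside of a plate in it rests (26 mm above the bench); axes as the rack's. The slot is 70 mm deep from here, so a plate right in sticks out 38 mm; one in an upper slot lies 20 mm above, and hinders gripping, one below it
- left_high (a point): The rack's left upper slot: middle of its mouth, at the height on which the underside of a plate in it rests (46 mm above the bench); axes as the rack's. The slot is 70 mm deep from here, so a plate right in sticks out 38 mm; one in an upper slot lies 20 mm above, and hinders gripping, one below it
- right_low (a point): The rack's right lower slot: middle of its mouth, at the height on which the underside of a plate in it rests (26 mm above the bench); axes as the rack's. The slot is 70 mm deep from here, so a plate right in sticks out 38 mm; one in an upper slot lies 20 mm above, and hinders gripping, one below it
- right_high (a point): The rack's right upper slot: middle of its mouth, at the height on which the underside of a plate in it rests (46 mm above the bench); axes as the rack's. The slot is 70 mm deep from here, so a plate right in sticks out 38 mm; one in an upper slot lies 20 mm above, and hinders gripping, one below it
- plate0_mid (a point): Spare welding filter plate, dark glass in a dark steel rim, 108 x 51 x 5 mm (x, y, z), 65 g, lying flat in the tray on a rubber rest 96 x 34 mm and 8 mm high, its underside 26 mm above the bench; long side along the tray's x, 27 mm from its neighbours. This point is its centre, x along its length. None from the start if it is absent
- plate1_mid (a point): Spare welding filter plate, dark glass in a dark steel rim, 108 x 51 x 5 mm (x, y, z), 65 g, lying flat in the tray on a rubber rest 96 x 34 mm and 8 mm high, its underside 26 mm above the bench; long side along the tray's x, 27 mm from its neighbours. This point is its centre, x along its length. None from the start if it is absent
- plate2_mid (a point): Spare welding filter plate, dark glass in a dark steel rim, 108 x 51 x 5 mm (x, y, z), 65 g, lying flat in the tray on a rubber rest 96 x 34 mm and 8 mm high, its underside 26 mm above the bench; long side along the tray's x, 27 mm from its neighbours. This point is its centre, x along its length. None from the start if it is absent
- racked_left_mid (a point): The same kind of plate, right in the left lower slot of the rack from the start; this point is its centre, x along its length. Only one of racked_left and racked_right is present, the other is None
- racked_right_mid (a point): The same kind of plate, right in the right lower slot of the rack from the start; this point is its centre, x along its length. Only one of racked_left and racked_right is present, the other is None
- spanner_17: Bystander: spanner lying on the bench, 33 x 198 x 6 mm; origin in the middle of the underside
- tape_roll: Bystander: roll of black tape, 55 mm across, 19 mm high; origin in the middle of the underside
- oil_bottle: Bystander: bottle standing on the bench, 67 mm across, 194 mm tall; origin in the middle of the underside

How it is judged (in metres and radians):
On the way, in this order (a step that is already met when the one before it is completed fails the run):
1. the tray is being drawn out by the hook (hook pulling on it) (value of joint tray between 0.015 and 0.09 m and contact force between hook and tray above 0.3 N), for 0.1 s.
2. the tray is all the way out (value of joint tray above 0.112 m), for 0.2 s.
At the end, for the whole second after the job is handed in: Every plate lies level in a slot of the rack, within 7 mm of right in, 6 mm of the middle and 0.12 rad of straight; the plate racked at the start is within 15 mm of its place; the tray is home on its catch (less than 4 mm out); the hook lies flat on the bench; all at rest (x of plate0_mid in the frame of lens_rack between -0.031 and -0.017 m and (y of plate0_mid in the frame of lens_rack between 0.034 and 0.046 m or y of plate0_mid in the frame of lens_rack between -0.046 and -0.034 m) and (z of plate0_mid in the frame of lens_rack between 0.0245 and 0.0345 m or z of plate0_mid in the frame of lens_rack between 0.0445 and 0.0545 m) and angle between each of plate0_mid, plate1_mid, plate2_mid, racked_left_mid, racked_right_mid's own z axis and vertical below 0.12 rad and angle between the x axis of each of plate0_mid, plate1_mid, plate2_mid, racked_left_mid, racked_right_mid and the x axis of lens_rack, either way round below 0.12 rad and linear speed of each of plate0, plate1, plate2, racked_left, racked_right, hook below 0.02 m/s and x of plate1_mid in the frame of lens_rack between -0.031 and -0.017 m and (y of plate1_mid in the frame of lens_rack between 0.034 and 0.046 m or y of plate1_mid in the frame of lens_rack between -0.046 and -0.034 m) and (z of plate1_mid in the frame of lens_rack between 0.0245 and 0.0345 m or z of plate1_mid in the frame of lens_rack between 0.0445 and 0.0545 m) and x of plate2_mid in the frame of lens_rack between -0.031 and -0.017 m and (y of plate2_mid in the frame of lens_rack between 0.034 and 0.046 m or y of plate2_mid in the frame of lens_rack between -0.046 and -0.034 m) and (z of plate2_mid in the frame of lens_rack between 0.0245 and 0.0345 m or z of plate2_mid in the frame of lens_rack between 0.0445 and 0.0545 m) and x of racked_left_mid in the frame of lens_rack between -0.031 and -0.017 m and (y of racked_left_mid in the frame of lens_rack between 0.034 and 0.046 m or y of racked_left_mid in the frame of lens_rack between -0.046 and -0.034 m) and (z of racked_left_mid in the frame of lens_rack between 0.0245 and 0.0345 m or z of racked_left_mid in the frame of lens_rack between 0.0445 and 0.0545 m) and x of racked_right_mid in the frame of lens_rack between -0.031 and -0.017 m and (y of racked_right_mid in the frame of lens_rack between 0.034 and 0.046 m or y of racked_right_mid in the frame of lens_rack between -0.046 and -0.034 m) and (z of racked_right_mid in the frame of lens_rack between 0.0245 and 0.0345 m or z of racked_right_mid in the frame of lens_rack between 0.0445 and 0.0545 m) and distance of each of racked_left_mid, racked_right_mid from where it was at the start of the episode below 0.015 m and value of joint tray below 0.004 m and height (world z) of hook_mid below 0.014 m and angle between hook_mid's own z axis and vertical below 0.15 rad); the robot touches nothing.
It fails at once if the spanner is pushed more than 3 cm or tipped over (distance of spanner_17 from where it was at the start of the episode above 0.03 m or angle between spanner_17's own z axis and vertical above 0.5 rad).
It fails at once if the tape roll is pushed more than 3 cm or tipped over (distance of tape_roll from where it was at the start of the episode above 0.03 m or angle between tape_roll's own z axis and vertical above 0.5 rad).
It fails at once if the oil bottle is pushed more than 3 cm or tipped over (distance of oil_bottle from where it was at the start of the episode above 0.03 m or angle between oil_bottle's own z axis and vertical above 0.5 rad).
Of plate0, plate1, plate2 only 2 to 3 are there at a start; the rules pass over those that are not, and their reading is None.
Of racked_left, racked_right only 1 to 1 are there at a start; the rules pass over those that are not, and their reading is None.
At some moment in a run one of hook may be knocked a few centimetres aside while the robot is not near it.
Once in a run the grip may slacken for a moment while it holds something.
It also fails if it takes over 210 s, if anything falls off the work surface, if the arm or the gripper's body presses on something with over 40 N, if the wrist force passes 120 N, or if a joint passes its speed limit or range.

## Working session

There is one attempt and no reset: what is moved stays moved. The work goes in short steps, Python scripts to look and compute and a tool call to move; the robot and the scene stay as the last step left them, time stands still between calls to the robot, and variables do not carry over. Pictures are saved under pics/ and viewed, at most 14 in all, crops included, and the job is handed in when it is done.

Besides the shell and the picture viewer there is one more tool, called after "Emit:" as name(argument=value, ...), one argument or row to a line, values as JSON. move_arm: Moves the arm, as the interface text tells. Its arguments: {"type":"object","properties":{"plan":{"type":"array","items":{"type":"object","properties":{"offset":{"type":"array","items":{"type":"number"}},"dr":{"type":"array","items":{"type":"number"}}}}},"grip":{"type":"number"},"grip_force":{"type":"number"}},"required":["plan"]}

```bash
mkdir -p pics; python3 - <<'E'
from cell import env
import cv2,numpy as np
s=env.observe(); print({k:np.round(v,3) for k,v in s.items()})
for n in("scene","top"):
    im=env.camera(n); cv2.imwrite(f"pics/{n}0.png",im[:,:,::-1]); m=env.camera_model(n); print(n,{k:np.round(v,3).tolist() for k,v in m.items()})
E
```

```text
{'time_s': np.float64(0.0), 'joint_pos': array([ 1.367,  0.502, -0.427,  1.551,  0.221,  1.138, -0.21 ]), 'qvel': array([ 0.   ,  0.   ,  0.002,  0.001,  0.   ,  0.001, -0.001]), 'joint_torque': array([ 1.0000e-03, -5.6953e+01, -5.8160e+00, -2.8094e+01,  1.1000e-02,
        1.2000e-02,  0.0000e+00]), 'tcp_pos': array([ 292.191, -579.865,  238.265]), 'tcp_rot': array([-0.001,  0.973,  0.231, -0.   ]), 'force': array([-0.244,  0.578, -0.199]), 'ft_torque': array([-0.021, -0.013,  0.027]), 'grip_force': np.float64(0.0), 'finger_gap': np.float64(85.482)}
scene {'fx': 505.451, 'fy': 505.451, 'cx': 269.356, 'cy': 214.964, 'R': [[-0.702, 0.712, 0.01], [0.607, 0.606, -0.514], [-0.372, -0.354, -0.858]], 't': [478.514, -313.816, 1361.943]}
top {'fx': 408.09, 'fy': 408.09, 'cx': 276.221, 'cy': 205.457, 'R': [[-0.009, -1.0, -0.007], [-0.988, 0.009, -0.153], [0.153, 0.005, -0.988]], 't': [-67.415, 618.185, 809.029]}
```

View pics/scene0.png

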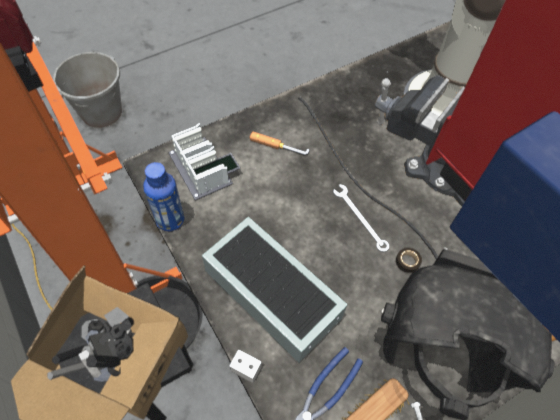

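View pics/top0.png

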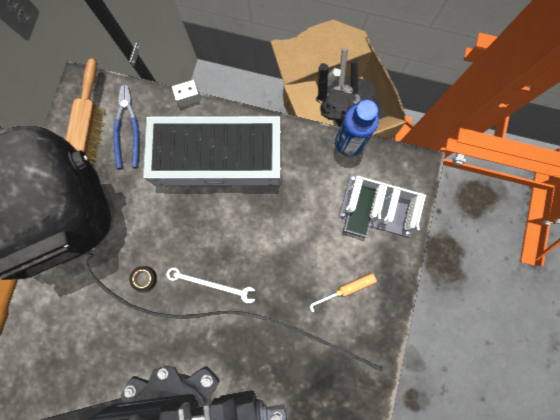

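The scene view shows the bottle (165,200), rack (203,165) with a plate in it, hook (280,143), spanner (360,215), tape (409,259) and case (275,285). In the top view the case is at (213,150), its front facing down the image. The rack is at (385,205) with the racked plate in the left bay at (360,215), and the hook handle is at (358,285) with its tip at (312,307). Next I'll measure positions.

```bash
cat > h.py <<'E'
import numpy as np,cv2
from cell import env
from scipy.spatial.transform import Rotation as Ro
M={n:{k:np.array(v,float) for k,v in env.camera_model(n).items()} for n in("scene","top")}
def ray(n,p):
    m=M[n]; d=m["R"].T@np.array([(p[0]-m["cx"])/m["fx"],(p[1]-m["cy"])/m["fy"],1]); return -m["R"].T@m["t"],d
def plane(n,p,z):
    o,d=ray(n,p); return o+d*(z-o[2])/d[2]
def proj(n,X):
    m=M[n]; c=m["R"]@np.array(X,float)+m["t"]; return np.array([m["fx"]*c[0]/c[2]+m["cx"],m["fy"]*c[1]/c[2]+m["cy"]])
def rot(s): w=s["tcp_rot"]; return Ro.from_quat([w[1],w[2],w[3],w[0]])
def st():
    s=env.observe(); R=rot(s).as_matrix()
    print("t",round(float(s["time_s"]),2),"tcp",np.round(s["tcp_pos"],1),"yaw",round(np.degrees(np.arctan2(R[1,0],R[0,0])),2),"zax",np.round(R[:,2],4),"F",np.round(s["force"],1),"gap",round(float(s["finger_gap"]),1),"gf",round(float(s["grip_force"]),1),"j",np.round(s["joint_pos"],2)); return s
def go(tgt,yaw):
    "needed offset (m, tool axes) and dr from measured pose to tcp tgt (mm), tool down, tool x at yaw deg"
    s=st(); R=rot(s); y=np.radians(yaw)
    D=Ro.from_matrix(np.array([[np.cos(y),np.sin(y),0],[np.sin(y),-np.cos(y),0],[0,0,-1]]))
    print("offset",np.round(R.inv().apply(np.array(tgt)-s["tcp_pos"])/1000,4),"dr",np.round((R.inv()*D).as_rotvec(),4))
def shot(n,name,box=None,k=1):
    im=env.camera(n)[:,:,::-1].copy()
    if box: x0,y0,x1,y1=box; im2=cv2.resize(im[y0:y1,x0:x1],None,fx=k,fy=k,interpolation=cv2.INTER_CUBIC)
    else: im2=im
    cv2.imwrite(f"pics/{name}.png",im2); return im
E
python3 - <<'E'
from h import *
im=cv2.imread("pics/top0.png"); sc=cv2.imread("pics/scene0.png")
for n,i in(("top",im),("scene",sc)):
    hsv=cv2.cvtColor(i,cv2.COLOR_BGR2HSV); m=cv2.inRange(hsv,(8,130,120),(25,255,255))
    if n=="top": m[:250]=0;m[:,:300]=0;m[:,400:]=0
    else: m[:120]=0;m[160:]=0;m[:,:240]=0;m[:,320:]=0
    r=cv2.minAreaRect(cv2.findNonZero(m)); b=cv2.boxPoints(r); print(n,"handle",np.round(r[0],1),np.round(r[1],1),r[2], "at z8/16",np.round(plane(n,r[0],10)[:2],1))
    ys,xs=np.nonzero(m); pc=np.linalg.svd(np.c_[xs,ys]-[xs.mean(),ys.mean()],full_matrices=False)[2][0]
    a=plane(n,r[0]+pc*10,10)-plane(n,r[0]-pc*10,10); print("yaw",np.degrees(np.arctan2(a[1],a[0])), plane(n,(xs.mean(),ys.mean()),10)[:2])
a=cv2.resize(im[170:250,330:440],None,fx=5,fy=5,interpolation=cv2.INTER_CUBIC)
b=cv2.resize(im[110:195,135:290],None,fx=5,fy=5,interpolation=cv2.INTER_CUBIC)
cv2.imwrite("pics/a.png",a)
cv2.imwrite("pics/b.png",b)
E
```

```text
top handle [356.4 285. ] [10.4 40.3] 66.37062072753906 at z8/16 [ 450.8 -241.6]
yaw 113.69525254918993 [ 452.0627702  -239.69266146]
scene handle [265.4 142.2] [32.6  2.1] 15.945395469665527 at z8/16 [ 458.7 -233.6]
yaw 114.14549223099827 [ 458.45102724 -232.72788855]
```

View pics/a.png

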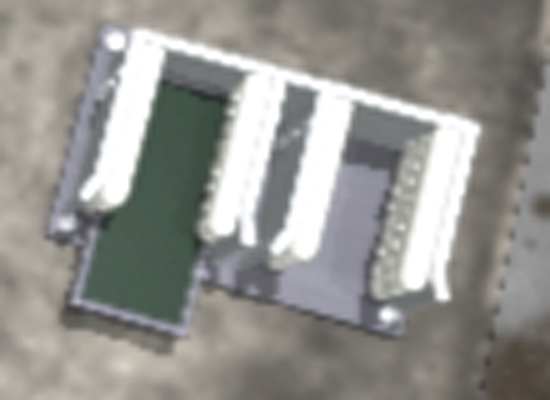

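View pics/b.png

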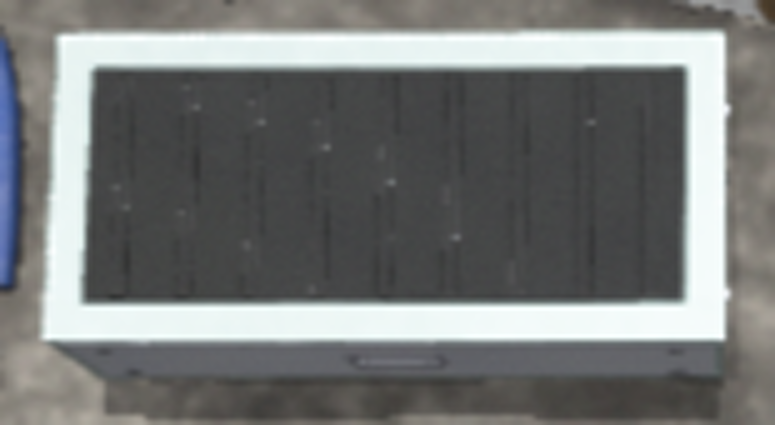

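Crop a shows the rack with the plate in the left lower slot; its near-end corners are at about (345,230) and (366,236.6) in the full picture. Crop b shows the case top's front corners at (143.6,177.6) and (280,178), and the hole at (214.4,182.2).

```bash
python3 - <<'E'
from h import *
P=lambda n,p,z: np.round(plane(n,p,z)[:2],1)
ang=lambda a,b: round(float(np.degrees(np.arctan2(*(b-a)[::-1]))),2)
fl,fr,bl,br=[P("top",p,86) for p in((143.6,177.6),(280,178),(147,117.2),(280,116.6))]
print("case",fl,fr,bl,br,"front yaw",ang(fr,fl)-90,"back",ang(br,bl)-90,"len",np.linalg.norm(fl-fr), "hole",P("top",(214.4,182.2),48))
a,b=P("top",(345,230),31),P("top",(366,236.6),31); print("plate end",a,b,np.linalg.norm(a-b),ang(b,a)-90)
a,b=P("top",(356.4,176.4),68),P("top",(426,195),68); print("rack back",a,b,np.linalg.norm(a-b),ang(b,a)-90)
# hook steel + scene case corners check
sc=cv2.imread("pics/scene0.png"); 
print("proj scene of hole guess",proj("scene",[*P("top",(214.4,182.2),48),48]))
for nm,box,k in(("scene",(160,110,320,210),5),("scene",(190,210,360,370),4)):pass
A=cv2.resize(sc[110:205,160:320],None,fx=5,fy=5,interpolation=cv2.INTER_CUBIC); cv2.imwrite("pics/c.png",A)
E
```

```text
case [671.3 195.2] [667.7 -81.4] [799.5 193.4] [797.8 -82.7] front yaw -0.75 back -0.3499999999999943 len 276.62342633985287 hole [668.5  57.4]
plate end [ 566.1 -218.1] [ 551.7 -261.9] 46.10639868825148 -18.200000000000003
rack back [ 673.5 -239.4] [ 633.1 -380.4] 146.6736513488363 -15.989999999999995
proj scene of hole guess [293.57736026 264.0403948 ]
```

View pics/c.png

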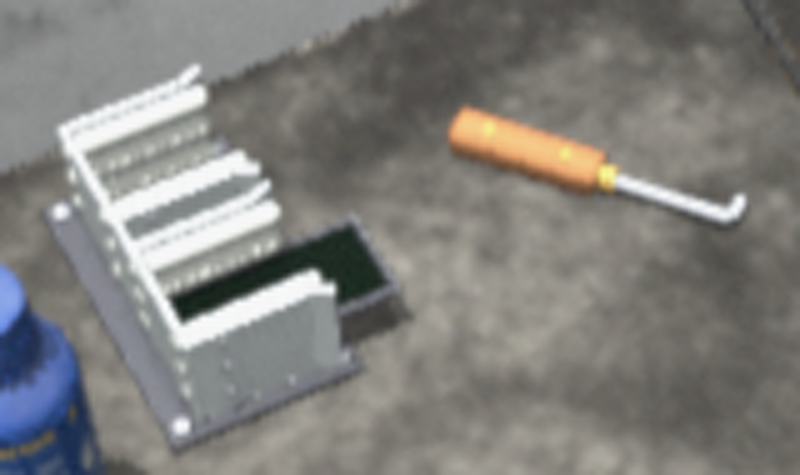

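```bash
python3 - <<'E'
from h import *
ang=lambda a,b: round(float(np.degrees(np.arctan2(*(b-a)[:2][::-1]))),2)
c=lambda p:(p[0]/5+160,p[1]/5+110)
Q=lambda p,z: plane("scene",c(p),z)
T=lambda p,z: plane("top",(p[0]/5+330,p[1]/5+170),z)
e1,e2,bd=Q((462,131),8),Q((603,170),8),Q((735,213),8)
print("hook ends",e1[:2],e2[:2],"mid",(e1+e2)[:2]/2,"yaw",ang(e1,e2),ang(e1,bd),"L",np.linalg.norm(e2-e1),np.linalg.norm(bd-e1))
def tw(ps,pt):
    A=[];b=[]
    for n,p in(("scene",ps),("top",pt)):
        o,d=ray(n,p); d/=np.linalg.norm(d); I=np.eye(3)-np.outer(d,d); A.append(I); b.append(I@o)
    return np.linalg.lstsq(np.vstack(A),np.hstack(b),rcond=None)[0]
t=lambda p:(p[0]/5+330,p[1]/5+170)
R=tw(c((62,130)),t((480,125))); L=tw(c((183,338)),t((134,32))); print("rack top back R,L",R,L,ang(R,L)-90)
for nm,a,b in(("plate endL",(400,287),(75,302)),("plate endR",(352,220),(182,335)),("base BL",(176,448),(103,25)),("base FL",(360,367),(48,240)),("case FL",None,None)):
    if a: print(nm,tw(c(a),t(b)))
E
```

```text
hook ends [ 467.14429814 -271.68352943] [ 434.70509685 -203.92309818] mid [ 450.9246975 -237.8033138] yaw 115.58 114.05 L 75.12508118759548 145.41961684428307
rack top back R,L [ 632.58389236 -380.25182415   58.93257954] [ 673.55223035 -240.03418004   66.09922805] -16.290000000000006
plate endL [ 564.65740524 -217.42993696   22.46174101]
plate endR [ 551.06541985 -264.1874846    18.93452116]
base BL [ 691.65622011 -238.5583233    -3.31621264]
base FL [ 595.96616171 -212.52613415   -8.36338004]
```

```bash
python3 - <<'E'
from h import *
go([451,-239,150],114)
E
```

```text
t 0.1 tcp [ 292.2 -579.9  238.4] yaw 26.75 zax [-8.0e-04  1.6e-03 -1.0e+00] F [-1.3  0.4 -0.1] gap 85.4 gf 0.0 j [ 1.37  0.5  -0.43  1.55  0.22  1.14 -0.21]
offset [ 0.2952 -0.2328  0.0888] dr [-1.4000e-03 -1.4000e-03 -1.5228e+00]
```

Emit:
move_arm(
  plan=[
    {"offset": [0.037, -0.029, 0.011], "dr": [0, 0, -0.18]},
    {"offset": [0.074, -0.058, 0.022], "dr": [0, 0, -0.36]},
    {"offset": [0.111, -0.087, 0.033], "dr": [0, 0, -0.54]},
    {"offset": [0.148, -0.116, 0.044], "dr": [0, 0, -0.72]},
    {"offset": [0.185, -0.146, 0.055], "dr": [0, 0, -0.9]},
    {"offset": [0.222, -0.175, 0.066], "dr": [0, 0, -1.08]},
    {"offset": [0.258, -0.204, 0.077], "dr": [0, 0, -1.26]},
    {"offset": [0.295, -0.233, 0.088], "dr": [0, 0, -1.44]},
  ],
  grip=-1,
)

```text
time_s: 1.1
tcp_pos: [451.2, -238.4, 150.8]
tcp_rot: [-0.0, 0.577, 0.817, -0.0]
force: [0.3, -0.6, 0.2]
finger_gap: 85.2
grip_force: 0.0
```

Emit:
move_arm(
  plan=[
    {"offset": [0, 0, 0], "dr": [0, 0, -0.083]},
    {"offset": [0, 0, 0], "dr": [0, 0, -0.083]},
    {"offset": [0, 0, 0], "dr": [0, 0, -0.083]},
  ],
)

```text
time_s: 1.48
tcp_pos: [450.7, -240.4, 151.2]
tcp_rot: [-0.0, 0.546, 0.838, -0.0]
force: [-0.3, -0.3, -0.1]
finger_gap: 85.2
grip_force: 0.0
```

```bash
python3 - <<'E'
from h import *
go([451,-239,100],114)
im=shot("top","hk1",(270,220,420,340),5); 
hsv=cv2.cvtColor(im,cv2.COLOR_BGR2HSV); m=cv2.inRange(hsv,(8,130,120),(25,255,255)); m[:250]=0;m[:,:300]=0;m[:,400:]=0
print(cv2.countNonZero(m), cv2.minAreaRect(cv2.findNonZero(m)))
E
```

```text
t 1.48 tcp [ 450.7 -240.4  151.2] yaw 113.83 zax [-3.e-04 -1.e-04 -1.e+00] F [-0.3 -0.3 -0.1] gap 85.2 gf 0.0 j [ 1.12  0.47 -0.84  1.97  0.44  0.9   0.47]
offset [0.0012 0.0008 0.0512] dr [-0.0004 -0.     -0.0029]
255 ((353.6724548339844, 285.9309997558594), (10.027547836303711, 35.83919906616211), 68.19859313964844)
```

View pics/hk1.png

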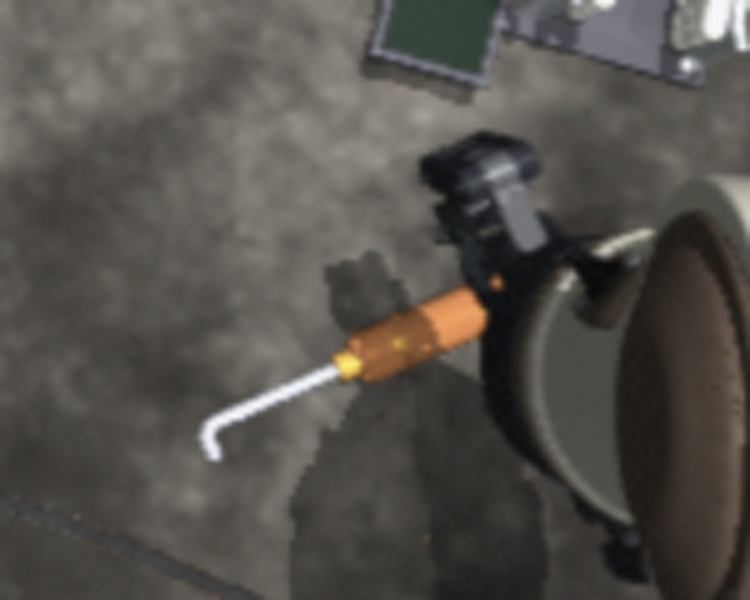

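The handle hasn't moved: its ferrule end is at about (339,293) and the gripper is above it. I'll go down and grip.

Emit:
move_arm(
  plan=[
    {"offset": [0.001, 0.001, 0.04]},
    {"offset": [0.001, 0.001, 0.08]},
    {"offset": [0.001, 0.001, 0.105]},
    {"offset": [0.001, 0.001, 0.12]},
    {"offset": [0.001, 0.001, 0.13]},
    {"offset": [0.001, 0.001, 0.138]},
    {"offset": [0.001, 0.001, 0.138]},
  ],
)

```text
invalid input
```

Emit:
move_arm(
  plan=[
    {"offset": [0, 0, 0]},
    {"offset": [0, 0, 0]},
    {"offset": [0, 0, 0]},
    {"offset": [0, 0, 0]},
    {"offset": [0, 0, 0]},
    {"offset": [0, 0, 0]},
    {"offset": [0, 0, 0]},
    {"offset": [0, 0, 0]},
  ],
  grip=1,
  grip_force=60,
)

```text
invalid input
```

Emit:
move_arm(
  plan=[
    {"offset": [0, 0, -0.015]},
    {"offset": [0, 0, -0.04]},
    {"offset": [0, 0, -0.07]},
    {"offset": [0, 0, -0.09]},
    {"offset": [0, 0, -0.09]},
  ],
)

```text
invalid input
```

```bash
python3 - <<'E'
from h import *
st()
im=shot("top","hk2")
E
```

```text
t 1.52 tcp [ 450.7 -240.5  151.3] yaw 113.84 zax [-2.e-04 -3.e-04 -1.e+00] F [ 0.1 -0.5 -0.1] gap 85.3 gf 0.0 j [ 1.12  0.47 -0.84  1.97  0.44  0.9   0.47]
```

`dr` must be given in every row, so I'll repeat those moves with it.

Emit:
move_arm(
  plan=[
    {"offset": [0.001, 0.001, 0.04], "dr": [0, 0, 0]},
    {"offset": [0.001, 0.001, 0.08], "dr": [0, 0, 0]},
    {"offset": [0.001, 0.001, 0.105], "dr": [0, 0, 0]},
    {"offset": [0.001, 0.001, 0.12], "dr": [0, 0, 0]},
    {"offset": [0.001, 0.001, 0.13], "dr": [0, 0, 0]},
    {"offset": [0.001, 0.001, 0.138], "dr": [0, 0, 0]},
    {"offset": [0.001, 0.001, 0.138], "dr": [0, 0, 0]},
  ],
)

```text
time_s: 2.45
tcp_pos: [451.7, -238.4, 13.4]
tcp_rot: [0.0, 0.545, 0.839, -0.0]
force: [0.1, 0.3, -0.1]
finger_gap: 85.6
grip_force: 0.0
```

Emit:
move_arm(
  plan=[
    {"offset": [0, 0, 0], "dr": [0, 0, 0]},
    {"offset": [0, 0, 0], "dr": [0, 0, 0]},
    {"offset": [0, 0, 0], "dr": [0, 0, 0]},
    {"offset": [0, 0, 0], "dr": [0, 0, 0]},
    {"offset": [0, 0, 0], "dr": [0, 0, 0]},
    {"offset": [0, 0, 0], "dr": [0, 0, 0]},
    {"offset": [0, 0, 0], "dr": [0, 0, 0]},
    {"offset": [0, 0, 0], "dr": [0, 0, 0]},
  ],
  grip=1,
  grip_force=60,
)

```text
time_s: 3.45
tcp_pos: [451.9, -238.5, 13.8]
tcp_rot: [0.0, 0.545, 0.839, -0.0]
force: [-1.1, 1.3, 5.4]
finger_gap: 20.3
grip_force: 59.2
```

Emit:
move_arm(
  plan=[
    {"offset": [0, 0, -0.015], "dr": [0, 0, 0]},
    {"offset": [0, 0, -0.04], "dr": [0, 0, 0]},
    {"offset": [0, 0, -0.07], "dr": [0, 0, 0]},
    {"offset": [0, 0, -0.09], "dr": [0, 0, 0]},
    {"offset": [0, 0, -0.09], "dr": [0, 0, 0]},
  ],
)

```text
time_s: 4.08
tcp_pos: [452.7, -239.0, 104.9]
tcp_rot: [0.002, 0.545, 0.839, -0.0]
force: [0.5, -0.7, -1.3]
finger_gap: 20.1
grip_force: 58.9
```

```bash
python3 - <<'E'
from h import *
go([500,57,100],-0.5)
E
```

```text
t 4.08 tcp [ 452.7 -239.   104.9] yaw 113.98 zax [ 0.0027 -0.002  -1.    ] F [ 0.5 -0.7 -1.3] gap 20.1 gf 58.9 j [ 1.07  0.53 -0.79  2.    0.52  0.82  0.4 ]
offset [0.2512 0.1636 0.0044] dr [4.0000e-03 2.0000e-04 1.9981e+00]
```

Emit:
move_arm(
  plan=[
    {"offset": [0.02, 0.013, 0], "dr": [0, 0, 0.17]},
    {"offset": [0.04, 0.026, 0], "dr": [0, 0, 0.34]},
    {"offset": [0.06, 0.039, 0], "dr": [0, 0, 0.51]},
    {"offset": [0.085, 0.055, 0], "dr": [0, 0, 0.68]},
    {"offset": [0.11, 0.072, 0], "dr": [0, 0, 0.85]},
    {"offset": [0.135, 0.088, 0], "dr": [0, 0, 1.02]},
    {"offset": [0.16, 0.104, 0], "dr": [0, 0, 1.19]},
    {"offset": [0.185, 0.12, 0], "dr": [0, 0, 1.36]},
  ],
)

```text
time_s: 5.08
tcp_pos: [485.2, -19.6, 102.3]
tcp_rot: [-0.0, 0.952, 0.307, -0.001]
force: [0.0, 0.5, -2.8]
finger_gap: 19.9
grip_force: 58.9
```

```bash
python3 - <<'E'
from h import *
go([500,57,75],-0.5)
E
```

```text
t 5.08 tcp [485.2 -19.6 102.3] yaw 35.76 zax [-0.0018  0.     -1.    ] F [ 0.   0.5 -2.8] gap 19.9 gf 58.9 j [ 0.41  0.43 -0.51  2.06  0.31  0.73 -1.24]
offset [ 0.0569 -0.0535  0.0272] dr [-6.000e-04  1.800e-03  6.328e-01]
```

Emit:
move_arm(
  plan=[
    {"offset": [0.014, -0.013, 0], "dr": [0, 0, 0.16]},
    {"offset": [0.028, -0.026, 0.007], "dr": [0, 0, 0.32]},
    {"offset": [0.042, -0.04, 0.014], "dr": [0, 0, 0.48]},
    {"offset": [0.057, -0.053, 0.02], "dr": [0, 0, 0.633]},
    {"offset": [0.057, -0.053, 0.025], "dr": [0, 0, 0.633]},
    {"offset": [0.057, -0.053, 0.025], "dr": [0, 0, 0.633]},
  ],
)

```text
time_s: 5.82
tcp_pos: [499.7, 55.0, 77.3]
tcp_rot: [0.0, 1.0, -0.0, -0.001]
force: [-0.6, -0.0, -0.9]
finger_gap: 20.0
grip_force: 59.0
```

```bash
python3 - <<'E'
from h import *
st()
a=shot("top","e0"); b=shot("scene","e1")
A=cv2.resize(a[160:280,150:280],None,fx=5,fy=5,interpolation=cv2.INTER_CUBIC)[:600]
B=cv2.resize(b[200:320,270:350],None,fx=5,fy=5,interpolation=cv2.INTER_CUBIC)
A=cv2.resize(a[170:250,180:260],None,fx=5,fy=5,interpolation=cv2.INTER_CUBIC)
B=cv2.resize(b[210:290,270:350],None,fx=5,fy=5,interpolation=cv2.INTER_CUBIC)
cv2.imwrite("pics/e.png",np.hstack([A,B]))
E
```

```text
t 5.83 tcp [499.7  55.   77.3] yaw -0.02 zax [-2.4e-03 -9.0e-04 -1.0e+00] F [-0.6 -0.  -0.9] gap 20.0 gf 59.0 j [ 0.13  0.47 -0.36  2.04  0.26  0.68 -1.96]
```

View pics/e.png

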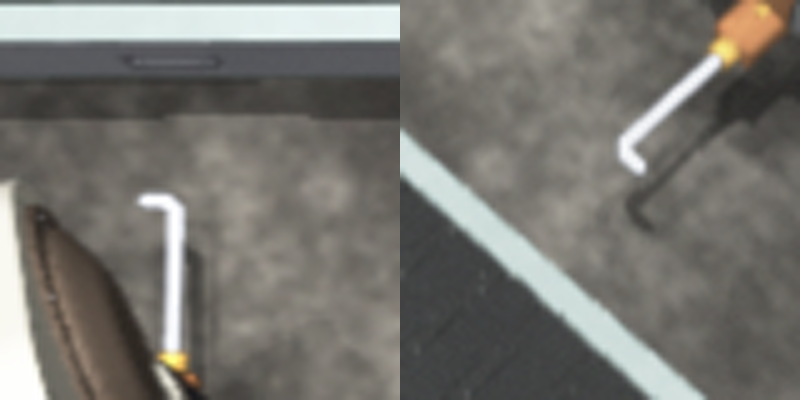

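The hook is held level. Its bend is at top (216,210) / scene (314.4,239) and its tip at top (208,210.4). The hole is at top (214.4,182).

```bash
python3 - <<'E'
from h import *
def tw(ps,pt):
    A=[];b=[]
    for n,p in(("scene",ps),("top",pt)):
        o,d=ray(n,p); d/=np.linalg.norm(d); I=np.eye(3)-np.outer(d,d); A.append(I); b.append(I@o)
    return np.linalg.lstsq(np.vstack(A),np.hstack(b),rcond=None)[0]
print("bend",tw((314.8,239.2),(215.4,210.4)),"base",tw((333.4,221.8),(214.4,240)),"tip",tw((318,243.8),(208,210.4)))
for z in(68,72): print(z,plane("top",(215.4,210.4),z),plane("top",(214.4,240),z),plane("top",(208,210.4),z),"sc",plane("scene",(314.8,239.2),z),plane("scene",(333.4,221.8),z))
# hook nominal: mid at tcp (500,55) 
E
```

```text
bend [604.00955557  53.3428867   67.28392055] base [543.94488048  53.91142314  67.21349474] tip [605.60504288  66.86613644  66.39170667]
68 [605.30808693  51.32877382  68.        ] [544.85236677  52.49353545  68.        ] [605.4524483   66.47966476  68.        ] sc [602.8825254   55.41598673  68.        ] [543.31572371  55.37856457  68.        ]
72 [604.73334744  50.70398633  72.        ] [544.57057137  51.863104    72.        ] [604.87700929  65.78146215  72.        ] sc [604.72453879  56.60200432  72.        ] [545.41277102  56.56474238  72.        ]
```

Emit:
move_arm(
  plan=[
    {"offset": [0, 0, 0.012], "dr": [0, 0, 0]},
    {"offset": [0, 0, 0.023], "dr": [0, 0, 0]},
    {"offset": [0.015, 0, 0.023], "dr": [0, 0, 0]},
    {"offset": [0.03, 0, 0.023], "dr": [0, 0, 0]},
    {"offset": [0.045, 0, 0.023], "dr": [0, 0, 0]},
    {"offset": [0.055, 0, 0.023], "dr": [0, 0, 0]},
    {"offset": [0.055, 0, 0.023], "dr": [0, 0, 0]},
  ],
)

```text
time_s: 6.8
tcp_pos: [556.9, 55.8, 55.5]
tcp_rot: [-0.0, 1.0, -0.002, 0.0]
force: [-1.2, 0.5, -0.7]
finger_gap: 20.3
grip_force: 58.9
```

Emit:
move_arm(
  plan=[
    {"offset": [0.006, 0, 0], "dr": [0, 0, 0]},
    {"offset": [0.012, 0, 0], "dr": [0, 0, 0]},
    {"offset": [0.018, 0, 0], "dr": [0, 0, 0]},
    {"offset": [0.025, 0, 0], "dr": [0, 0, 0]},
    {"offset": [0.025, 0, 0], "dr": [0, 0, 0]},
  ],
)

```text
time_s: 7.42
tcp_pos: [581.6, 55.7, 55.4]
tcp_rot: [-0.0, 1.0, -0.002, 0.0]
force: [-0.4, -0.2, -1.2]
finger_gap: 20.9
grip_force: 38.8
```

```bash
python3 - <<'E'
from h import *
st()
a=shot("top","f0"); b=shot("scene","f1")
A=cv2.resize(a[150:230,180:260],None,fx=5,fy=5,interpolation=cv2.INTER_CUBIC)
B=cv2.resize(b[220:300,260:340],None,fx=5,fy=5,interpolation=cv2.INTER_CUBIC)
cv2.imwrite("pics/f.png",np.hstack([A,B]))
E
```

```text
t 7.42 tcp [581.6  55.7  55.4] yaw -0.2 zax [ 7.e-04  2.e-04 -1.e+00] F [-0.4 -0.2 -1.2] gap 20.9 gf 38.8 j [ 0.11  0.61 -0.33  1.85  0.28  0.73 -1.95]
```

View pics/f.png

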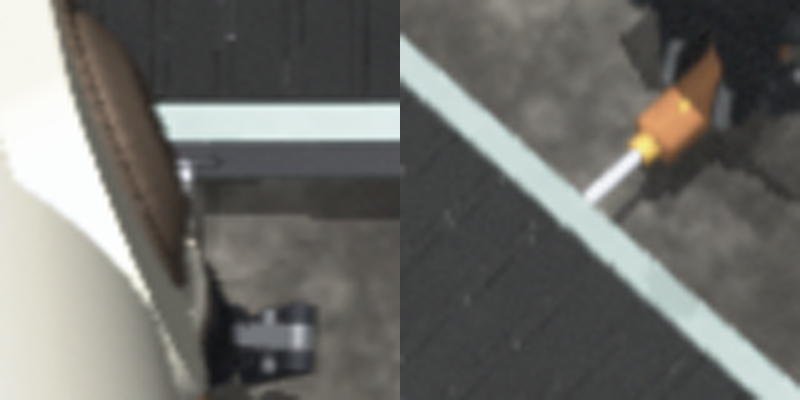

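The rod goes into the hole at top (217,184) with no contact force. The grip force dipped, so I'll grip harder and then shift sideways.

Emit:
move_arm(
  plan=[
    {"offset": [0, 0, 0], "dr": [0, 0, 0]},
    {"offset": [0, 0, 0], "dr": [0, 0, 0]},
    {"offset": [0, 0, 0], "dr": [0, 0, 0]},
    {"offset": [0, -0.005, 0], "dr": [0, 0, 0]},
    {"offset": [0, -0.01, 0], "dr": [0, 0, 0]},
    {"offset": [0, -0.014, 0], "dr": [0, 0, 0]},
    {"offset": [0, -0.017, 0], "dr": [0, 0, 0]},
    {"offset": [0, -0.017, 0], "dr": [0, 0, 0]},
  ],
  grip=1,
  grip_force=80,
)

```text
time_s: 8.52
tcp_pos: [580.8, 73.2, 55.3]
tcp_rot: [-0.0, 1.0, -0.001, -0.0]
force: [0.5, 0.1, -1.9]
finger_gap: 19.6
grip_force: 83.4
```

Emit:
move_arm(
  plan=[
    {"offset": [-0.004, 0, 0], "dr": [0, 0, 0]},
    {"offset": [-0.008, 0, 0], "dr": [0, 0, 0]},
    {"offset": [-0.012, 0, 0], "dr": [0, 0, 0]},
    {"offset": [-0.016, 0, 0], "dr": [0, 0, 0]},
  ],
)

```text
time_s: 9.02
tcp_pos: [566.0, 72.6, 55.8]
tcp_rot: [-0.0, 1.0, -0.002, 0.001]
force: [3.0, -0.5, -2.0]
finger_gap: 19.3
grip_force: 83.3
```

```bash
python3 - <<'E'
from h import *
st()
E
```

```text
t 9.03 tcp [566.   72.6  55.8] yaw -0.21 zax [ 2.7e-03  3.0e-04 -1.0e+00] F [ 3.  -0.5 -2. ] gap 19.3 gf 83.3 j [ 0.08  0.59 -0.33  1.88  0.28  0.71 -1.99]
```

The hook has caught (3 N). I'll keep pulling.

Emit:
move_arm(
  plan=[
    {"offset": [-0.007, 0, 0], "dr": [0, 0, 0]},
    {"offset": [-0.014, 0, 0], "dr": [0, 0, 0]},
    {"offset": [-0.021, 0, 0], "dr": [0, 0, 0]},
    {"offset": [-0.028, 0, 0], "dr": [0, 0, 0]},
    {"offset": [-0.035, 0, 0], "dr": [0, 0, 0]},
    {"offset": [-0.042, 0, 0], "dr": [0, 0, 0]},
    {"offset": [-0.049, 0, 0], "dr": [0, 0, 0]},
    {"offset": [-0.056, 0, 0], "dr": [0, 0, 0]},
  ],
)

```text
time_s: 10.02
tcp_pos: [508.4, 73.0, 55.3]
tcp_rot: [-0.0, 1.0, -0.002, 0.0]
force: [1.6, 0.2, -1.7]
finger_gap: 19.6
grip_force: 83.4
```

```bash
python3 - <<'E'
from h import *
st()
b=shot("scene","g0")
a=shot("top","g1")
cv2.imwrite("pics/g.png",np.hstack([cv2.resize(a[150:270,130:290],None,fx=2.5,fy=2.5,interpolation=cv2.INTER_CUBIC),cv2.resize(b[200:320,240:400],None,fx=2.5,fy=2.5,interpolation=cv2.INTER_CUBIC)]))
E
```

```text
t 10.03 tcp [508.4  73.   55.3] yaw -0.18 zax [ 1.e-04  1.e-04 -1.e+00] F [ 1.6  0.2 -1.7] gap 19.6 gf 83.4 j [ 0.08  0.52 -0.34  2.02  0.28  0.64 -2.01]
```

View pics/g.png

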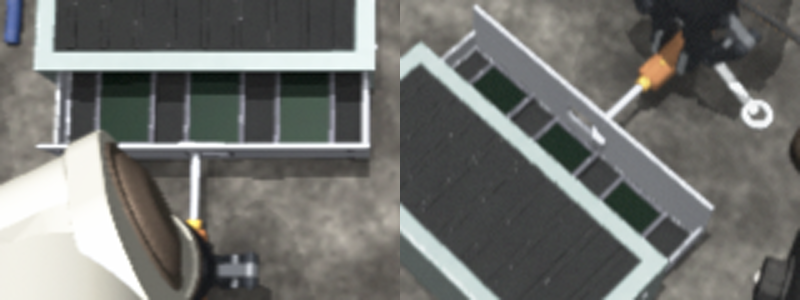

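The tray is about half out with three plates in it (green glass in the top view), and the hook is engaged.

Emit:
move_arm(
  plan=[
    {"offset": [-0.007, 0, 0], "dr": [0, 0, 0]},
    {"offset": [-0.014, 0, 0], "dr": [0, 0, 0]},
    {"offset": [-0.021, 0, 0], "dr": [0, 0, 0]},
    {"offset": [-0.028, 0, 0], "dr": [0, 0, 0]},
    {"offset": [-0.035, 0, 0], "dr": [0, 0, 0]},
    {"offset": [-0.042, 0, 0], "dr": [0, 0, 0]},
    {"offset": [-0.047, 0, 0], "dr": [0, 0, 0]},
    {"offset": [-0.047, 0, 0], "dr": [0, 0, 0]},
  ],
)

```text
time_s: 11.12
tcp_pos: [460.9, 72.9, 55.2]
tcp_rot: [0.0, 1.0, -0.001, -0.001]
force: [0.3, -1.1, -1.3]
finger_gap: 19.5
grip_force: 83.5
```

Emit:
move_arm(
  plan=[
    {"offset": [-0.003, 0, 0], "dr": [0, 0, 0]},
    {"offset": [-0.006, 0, 0], "dr": [0, 0, 0]},
    {"offset": [-0.009, 0, 0], "dr": [0, 0, 0]},
    {"offset": [-0.009, 0, 0], "dr": [0, 0, 0]},
  ],
)

```text
time_s: 11.62
tcp_pos: [452.3, 73.0, 55.2]
tcp_rot: [0.0, 1.0, -0.002, -0.0]
force: [0.1, 0.6, -1.1]
finger_gap: 19.5
grip_force: 83.5
```

```bash
python3 - <<'E'
from h import *
st()
E
```

```text
t 11.62 tcp [452.3  73.   55.2] yaw -0.17 zax [-7.e-04 -2.e-04 -1.e+00] F [ 0.1  0.6 -1.1] gap 19.5 gf 83.5 j [ 0.08  0.45 -0.35  2.15  0.27  0.58 -2.04]
```

Emit:
move_arm(
  plan=[
    {"offset": [-0.003, 0, 0], "dr": [0, 0, 0]},
    {"offset": [-0.006, 0, 0], "dr": [0, 0, 0]},
  ],
)

```text
time_s: 11.88
tcp_pos: [449.0, 73.4, 55.9]
tcp_rot: [-0.0, 1.0, -0.002, 0.002]
force: [7.5, -1.5, -3.2]
finger_gap: 19.4
grip_force: 83.3
```

```bash
python3 - <<'E'
from h import *
st()
b=shot("scene","i0")
a=shot("top","i1")
cv2.imwrite("pics/i.png",np.hstack([cv2.resize(a[150:290,130:290],None,fx=2.5,fy=2.5,interpolation=cv2.INTER_CUBIC),cv2.resize(b[180:320,240:400],None,fx=2.5,fy=2.5,interpolation=cv2.INTER_CUBIC)]))
E
```

```text
t 11.88 tcp [449.   73.4  55.9] yaw -0.2 zax [ 0.0042  0.001  -1.    ] F [ 7.5 -1.5 -3.2] gap 19.4 gf 83.3 j [ 0.08  0.44 -0.35  2.16  0.27  0.57 -2.05]
```

View pics/i.png

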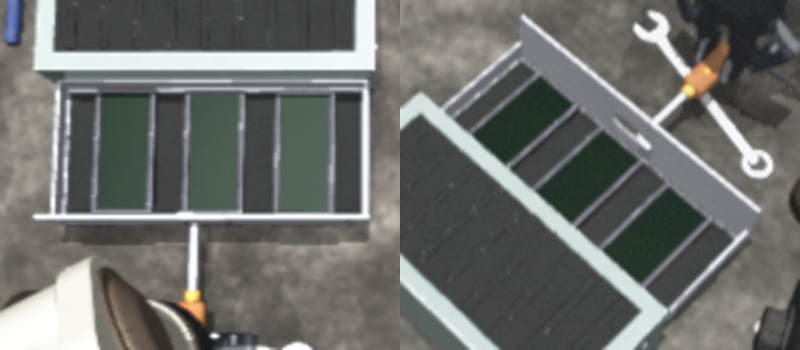

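Force of 7.5 N and the picture both show the tray at its stop, with three plates. Now I'll unhook: forward a little, sideways, then back out.

Emit:
move_arm(
  plan=[
    {"offset": [0.005, 0, 0], "dr": [0, 0, 0]},
    {"offset": [0.008, 0, 0], "dr": [0, 0, 0]},
    {"offset": [0.008, 0.006, 0], "dr": [0, 0, 0]},
    {"offset": [0.008, 0.012, 0], "dr": [0, 0, 0]},
    {"offset": [0.008, 0.018, 0], "dr": [0, 0, 0]},
    {"offset": [0.008, 0.018, 0], "dr": [0, 0, 0]},
    {"offset": [-0.002, 0.018, 0], "dr": [0, 0, 0]},
    {"offset": [-0.014, 0.018, 0], "dr": [0, 0, 0]},
  ],
)

```text
time_s: 12.98
tcp_pos: [431.8, 55.4, 55.3]
tcp_rot: [-0.0, 1.0, -0.001, -0.0]
force: [0.1, 0.2, -1.3]
finger_gap: 19.4
grip_force: 83.5
```

Emit:
move_arm(
  plan=[
    {"offset": [-0.012, 0, 0], "dr": [0, 0, 0]},
    {"offset": [-0.02, 0, 0], "dr": [0, 0, 0]},
    {"offset": [-0.02, 0, -0.02], "dr": [0, 0, 0]},
    {"offset": [-0.02, 0, -0.05], "dr": [0, 0, 0]},
  ],
)

```text
time_s: 13.48
tcp_pos: [411.5, 55.3, 105.3]
tcp_rot: [0.0, 1.0, -0.001, -0.001]
force: [0.2, -0.7, -0.8]
finger_gap: 19.4
grip_force: 83.5
```

```bash
python3 - <<'E'
from h import *
go([445,-150,50],20)
im=cv2.imread("pics/top0.png")
print([np.round(plane("top",p,5)[:2]) for p in((167,272),(256,297),(142,278))])
E
```

```text
t 13.47 tcp [411.5  55.3 105.3] yaw -0.15 zax [-2.1e-03 -1.0e-04 -1.0e+00] F [ 0.2 -0.7 -0.8] gap 19.4 gf 83.5 j [ 0.17  0.29 -0.41  2.22  0.19  0.66 -1.95]
offset [0.0341 0.2052 0.0552] dr [-3.000e-04  2.100e-03 -3.517e-01]
[array([481., 164.]), array([427., -28.]), array([469., 217.])]
```

Emit:
move_arm(
  plan=[
    {"offset": [0.006, 0.034, 0], "dr": [0, 0, -0.06]},
    {"offset": [0.012, 0.068, 0], "dr": [0, 0, -0.12]},
    {"offset": [0.018, 0.102, 0], "dr": [0, 0, -0.18]},
    {"offset": [0.023, 0.136, 0], "dr": [0, 0, -0.24]},
    {"offset": [0.029, 0.17, 0.01], "dr": [0, 0, -0.3]},
    {"offset": [0.034, 0.205, 0.03], "dr": [0, 0, -0.352]},
    {"offset": [0.034, 0.205, 0.055], "dr": [0, 0, -0.352]},
    {"offset": [0.034, 0.205, 0.07], "dr": [0, 0, -0.352]},
  ],
)

```text
time_s: 14.48
tcp_pos: [445.2, -149.9, 34.2]
tcp_rot: [-0.0, 0.985, 0.173, -0.001]
force: [0.2, 0.1, -1.3]
finger_gap: 19.4
grip_force: 83.5
```

Emit:
move_arm(
  plan=[
    {"offset": [0, 0, 0.008], "dr": [0, 0, 0]},
    {"offset": [0, 0, 0.014], "dr": [0, 0, 0]},
    {"offset": [0, 0, 0.019], "dr": [0, 0, 0]},
    {"offset": [0, 0, 0.019], "dr": [0, 0, 0]},
  ],
)

```text
time_s: 14.98
tcp_pos: [446.3, -149.7, 16.3]
tcp_rot: [0.0, 0.985, 0.174, 0.0]
force: [-0.4, 0.3, -1.4]
finger_gap: 18.8
grip_force: 83.5
```

```bash
python3 - <<'E'
from h import *
st()
E
```

```text
t 14.97 tcp [ 446.3 -149.7   16.3] yaw 20.01 zax [ 1.e-04 -0.e+00 -1.e+00] F [-0.4  0.3 -1.4] gap 18.8 gf 83.5 j [ 0.53  0.54 -0.31  2.13  0.33  0.51 -1.25]
```

Emit:
move_arm(
  plan=[
    {"offset": [0, 0, 0.002], "dr": [0, 0, 0]},
    {"offset": [0, 0, 0.002], "dr": [0, 0, 0]},
  ],
)

```text
time_s: 15.22
tcp_pos: [446.3, -149.9, 14.4]
tcp_rot: [0.0, 0.985, 0.174, 0.0]
force: [-0.4, 0.4, -1.4]
finger_gap: 19.1
grip_force: 83.5
```

Emit:
move_arm(
  plan=[
    {"offset": [0, 0, 0], "dr": [0, 0, 0]},
    {"offset": [0, 0, 0], "dr": [0, 0, 0]},
    {"offset": [0, 0, 0], "dr": [0, 0, 0]},
    {"offset": [0, 0, 0], "dr": [0, 0, 0]},
    {"offset": [0, 0, 0], "dr": [0, 0, 0]},
  ],
  grip=-0.2,
)

```text
time_s: 15.85
tcp_pos: [446.2, -149.9, 14.3]
tcp_rot: [0.0, 0.985, 0.174, 0.0]
force: [0.1, -0.5, -0.0]
finger_gap: 51.3
grip_force: 0.0
```

Emit:
move_arm(
  plan=[
    {"offset": [0, 0, -0.02], "dr": [0, 0, 0]},
    {"offset": [0, 0, -0.06], "dr": [0, 0, 0]},
    {"offset": [0, 0, -0.11], "dr": [0, 0, 0]},
    {"offset": [0, 0, -0.15], "dr": [0, 0, 0]},
    {"offset": [-0.01, 0.05, -0.15], "dr": [0, 0, 0]},
    {"offset": [-0.01, 0.1, -0.15], "dr": [0, 0, 0]},
    {"offset": [-0.01, 0.1, -0.15], "dr": [0, 0, 0]},
  ],
)

```text
time_s: 16.73
tcp_pos: [471.2, -251.9, 164.5]
tcp_rot: [0.001, 0.985, 0.171, 0.0]
force: [-0.1, 1.0, -0.2]
finger_gap: 51.2
grip_force: 0.0
```

```bash
python3 - <<'E'
from h import *
st()
b=shot("scene","k1")
a=shot("top","k0")
cv2.imwrite("pics/k.png",cv2.resize(a[130:330,100:380],None,fx=2.8,fy=2.8,interpolation=cv2.INTER_CUBIC))
E
```

```text
t 16.73 tcp [ 471.2 -251.9  164.5] yaw 19.64 zax [ 0.0013 -0.002  -1.    ] F [-0.1  1.  -0.2] gap 51.2 gf 0.0 j [ 0.75  0.38 -0.37  1.91  0.18  0.88 -0.94]
```

View pics/k.png

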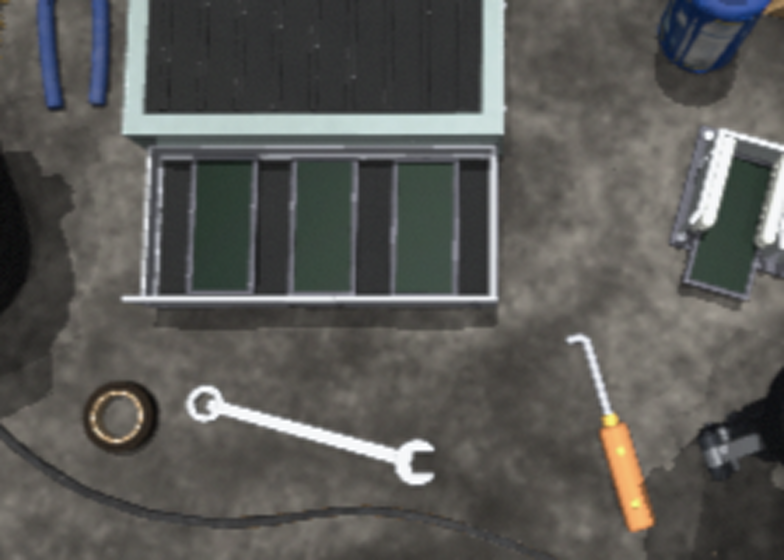

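The tray is fully out with three plates in it, and the hook lies flat at crop (622,470). The right plate's corners in the crop are about (393,295), (456,295), (395,160) and (458,160).

```bash
python3 - <<'E'
from h import *
c=lambda p:(p[0]/2.8+100,p[1]/2.8+130)
for nm,q in(("left",((188,292),(252,292),(196,160),(258,160))),("mid",((289,294),(354,294),(294,160),(356,160))),("right",((393,295),(456,295),(395,160),(458,160)))):
    w=np.array([plane("top",c(p),31)[:2] for p in q]); f=(w[0]+w[1])/2;b=(w[2]+w[3])/2; d=b-f
    print(nm,"ctr",w.mean(0).round(1),"front",f.round(1),"len",np.linalg.norm(d).round(1),"wid",np.linalg.norm(w[0]-w[1]).round(1),"yaw",np.degrees(np.arctan2(d[1],d[0])).round(2))
print("panel front top edge z82",[plane("top",c(p),82)[:2].round(1) for p in((125,298),(497,298))])
go([575,-18,120],-0.5)
E
```

```text
left ctr [611.1 133.2] front [560.2 134.5] len 101.8 wid 48.5 yaw -1.43
mid ctr [609.6  57. ] front [558.   57.6] len 103.2 wid 49.2 yaw -0.67
right ctr [608.5 -21.1] front [556.6 -20.3] len 103.9 wid 47.6 yaw -0.81
panel front top edge z82 [array([552.2, 189.6]), array([549.8, -75.2])]
t 16.82 tcp [ 470.5 -247.1  163.9] yaw 19.93 zax [-7.e-04  9.e-04 -1.e+00] F [-1.2  1.  -0.3] gap 51.2 gf 0.0 j [ 0.75  0.38 -0.38  1.92  0.18  0.88 -0.94]
offset [ 0.1763 -0.1797  0.044 ] dr [-0.0011  0.0006  0.3566]
```

Emit:
move_arm(
  plan=[
    {"offset": [0.03, -0.03, 0], "dr": [0, 0, 0.06]},
    {"offset": [0.06, -0.06, 0], "dr": [0, 0, 0.12]},
    {"offset": [0.09, -0.09, 0], "dr": [0, 0, 0.18]},
    {"offset": [0.12, -0.12, 0], "dr": [0, 0, 0.24]},
    {"offset": [0.15, -0.15, 0.01], "dr": [0, 0, 0.3]},
    {"offset": [0.173, -0.178, 0.03], "dr": [0, 0, 0.36]},
    {"offset": [0.173, -0.178, 0.044], "dr": [0, 0, 0.36]},
    {"offset": [0.173, -0.178, 0.044], "dr": [0, 0, 0.36]},
  ],
  grip=-0.5,
  grip_force=50,
)

```text
time_s: 17.82
tcp_pos: [570.6, -20.2, 118.9]
tcp_rot: [0.0, 1.0, -0.004, -0.002]
force: [-0.7, -0.2, -0.5]
finger_gap: 64.3
grip_force: 0.0
```

```bash
python3 - <<'E'
from h import *
go([572,-20.6,60],-0.7)
b=shot("scene","l1")
a=shot("top","l0")
cv2.imwrite("pics/l.png",np.hstack([cv2.resize(a[150:290,180:340],None,fx=2.5,fy=2.5,interpolation=cv2.INTER_CUBIC),cv2.resize(b[160:300,220:380],None,fx=2.5,fy=2.5,interpolation=cv2.INTER_CUBIC)]))
E
```

```text
t 17.82 tcp [570.6 -20.2 118.9] yaw -0.51 zax [-3.8e-03 -1.0e-04 -1.0e+00] F [-0.7 -0.2 -0.5] gap 64.3 gf 0.0 j [ 0.26  0.5  -0.35  1.85  0.23  0.83 -1.78]
offset [0.0016 0.0004 0.0589] dr [0.0001 0.0038 0.0034]
```

View pics/l.png

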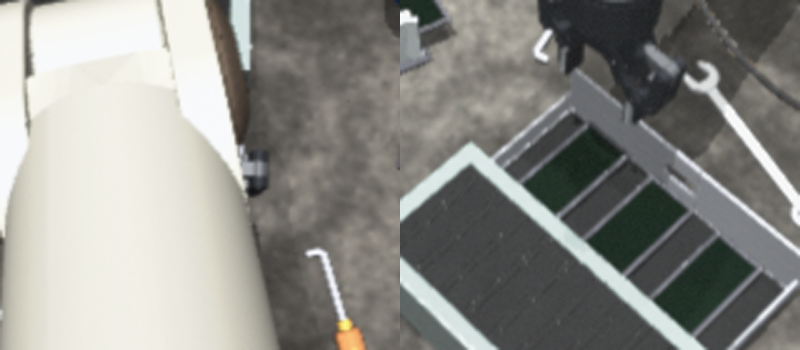

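The gripper is above the right plate, with fingers on both sides at scene crop (570,72) and (630,118). I'll go down.

Emit:
move_arm(
  plan=[
    {"offset": [0.001, 0, 0.03], "dr": [0, 0.002, 0.003]},
    {"offset": [0.001, 0, 0.05], "dr": [0, 0.002, 0.003]},
    {"offset": [0.001, 0, 0.065], "dr": [0, 0.002, 0.003]},
    {"offset": [0.001, 0, 0.075], "dr": [0, 0.002, 0.003]},
    {"offset": [0.001, 0, 0.083], "dr": [0, 0.002, 0.003]},
    {"offset": [0.001, 0, 0.088], "dr": [0, 0.002, 0.003]},
    {"offset": [0.001, 0, 0.09], "dr": [0, 0.002, 0.003]},
    {"offset": [0.001, 0, 0.09], "dr": [0, 0.002, 0.003]},
  ],
)

```text
time_s: 18.92
tcp_pos: [573.9, -20.9, 30.5]
tcp_rot: [0.0, 1.0, -0.007, 0.001]
force: [-0.5, -0.3, -0.3]
finger_gap: 64.1
grip_force: 0.0
```

```bash
python3 - <<'E'
from h import *
go([572,-20.6,29],-0.7)
E
```

```text
t 18.93 tcp [573.9 -20.9  30.5] yaw -0.81 zax [ 2.3e-03 -1.0e-04 -1.0e+00] F [-0.5 -0.3 -0.3] gap 64.1 gf 0.0 j [ 0.22  0.64 -0.3   1.88  0.29  0.67 -1.84]
offset [-0.0019 -0.0002  0.0015] dr [ 0.     -0.0023 -0.0019]
```

Emit:
move_arm(
  plan=[
    {"offset": [-0.001, 0, 0.002], "dr": [0, -0.002, 0]},
    {"offset": [-0.001, 0, 0.002], "dr": [0, -0.002, 0]},
    {"offset": [-0.001, 0, 0.002], "dr": [0, -0.002, 0]},
  ],
)

```text
time_s: 19.3
tcp_pos: [572.8, -20.9, 28.4]
tcp_rot: [0.0, 1.0, -0.007, 0.0]
force: [0.6, 0.8, -0.1]
finger_gap: 64.3
grip_force: 0.0
```

Emit:
move_arm(
  plan=[
    {"offset": [0, 0, 0], "dr": [0, 0, 0]},
    {"offset": [0, 0, 0], "dr": [0, 0, 0]},
    {"offset": [0, 0, 0], "dr": [0, 0, 0]},
    {"offset": [0, 0, 0], "dr": [0, 0, 0]},
    {"offset": [0, 0, 0], "dr": [0, 0, 0]},
    {"offset": [0, 0, 0], "dr": [0, 0, 0]},
  ],
  grip=1,
  grip_force=60,
)

```text
time_s: 20.05
tcp_pos: [573.6, -20.7, 29.1]
tcp_rot: [-0.0, 1.0, -0.007, 0.001]
force: [-0.2, 0.5, 5.5]
finger_gap: 49.0
grip_force: 61.8
```

```bash
python3 - <<'E'
from h import *
st()
E
```

```text
t 20.05 tcp [573.6 -20.7  29.1] yaw -0.8 zax [ 1.8e-03  1.0e-04 -1.0e+00] F [-0.2  0.5  5.5] gap 49.0 gf 61.8 j [ 0.22  0.64 -0.3   1.88  0.29  0.66 -1.84]
```

Emit:
move_arm(
  plan=[
    {"offset": [0, 0, -0.008], "dr": [0, 0, 0]},
    {"offset": [0, 0, -0.025], "dr": [0, 0, 0]},
    {"offset": [0, 0, -0.05], "dr": [0, 0, 0]},
    {"offset": [0, 0, -0.08], "dr": [0, 0, 0]},
    {"offset": [0, 0, -0.095], "dr": [0, 0, 0]},
    {"offset": [0, 0, -0.095], "dr": [0, 0, 0]},
  ],
)

```text
time_s: 20.8
tcp_pos: [573.6, -21.0, 124.8]
tcp_rot: [0.0, 1.0, -0.007, 0.001]
force: [-0.2, -0.5, -1.1]
finger_gap: 48.8
grip_force: 61.8
```

```bash
cat >> h.py <<'E'
RO=np.array([622.4,-300.4]); RY=-16.3
def rack(x,y,z):
    a=np.radians(RY); return [RO[0]+x*np.cos(a)-y*np.sin(a),RO[1]+x*np.sin(a)+y*np.cos(a),z]
def inrack(p):
    a=np.radians(RY); d=np.array(p[:2])-RO; return np.round([d[0]*np.cos(a)+d[1]*np.sin(a),-d[0]*np.sin(a)+d[1]*np.cos(a)],1)
E
python3 - <<'E'
from h import *
go(rack(-155,-40,115),RY)
E
```

```text
t 20.8 tcp [573.6 -21.  124.8] yaw -0.82 zax [ 2.8e-03 -4.0e-04 -1.0e+00] F [-0.2 -0.5 -1.1] gap 48.8 gf 61.8 j [ 0.27  0.5  -0.35  1.84  0.22  0.84 -1.78]
offset [-0.1073  0.2758  0.0096] dr [-1.000e-04 -2.900e-03  2.701e-01]
```

Emit:
move_arm(
  plan=[
    {"offset": [-0.013, 0.034, 0], "dr": [0, 0, 0.034]},
    {"offset": [-0.027, 0.069, 0], "dr": [0, 0, 0.068]},
    {"offset": [-0.04, 0.103, 0], "dr": [0, 0, 0.1]},
    {"offset": [-0.053, 0.138, 0], "dr": [0, 0, 0.135]},
    {"offset": [-0.067, 0.172, 0], "dr": [0, 0, 0.169]},
    {"offset": [-0.08, 0.207, 0], "dr": [0, 0, 0.2]},
    {"offset": [-0.094, 0.241, 0], "dr": [0, 0, 0.236]},
    {"offset": [-0.107, 0.276, 0], "dr": [0, -0.003, 0.27]},
  ],
)

```text
time_s: 21.8
tcp_pos: [460.2, -295.9, 122.0]
tcp_rot: [-0.0, 0.99, -0.142, -0.003]
force: [0.1, -0.1, -0.2]
finger_gap: 48.8
grip_force: 61.8
```

Emit:
move_arm(
  plan=[
    {"offset": [0, 0, 0.02], "dr": [0, 0, 0]},
    {"offset": [0, 0, 0.04], "dr": [0, 0, 0]},
    {"offset": [0, 0, 0.06], "dr": [0, 0, 0]},
    {"offset": [0, 0, 0.08], "dr": [0, 0, 0]},
    {"offset": [0, 0, 0.09], "dr": [0, 0, 0]},
    {"offset": [0, 0, 0.09], "dr": [0, 0, 0]},
  ],
)

```text
time_s: 22.55
tcp_pos: [460.5, -294.7, 32.1]
tcp_rot: [-0.001, 0.99, -0.142, -0.003]
force: [-0.2, 1.0, 0.3]
finger_gap: 48.7
grip_force: 61.8
```

```bash
python3 - <<'E'
from h import *
go(rack(-155,-40,31),RY)
b=shot("scene","m1")
a=shot("top","m0")
cv2.imwrite("pics/m.png",np.hstack([cv2.resize(a[160:290,325:435],(508,600),interpolation=cv2.INTER_CUBIC),cv2.resize(b[120:250,160:223],(291,600),interpolation=cv2.INTER_CUBIC)]))
cv2.imwrite("pics/m.png",np.hstack([cv2.resize(a[165:265,335:435],(400,400),interpolation=cv2.INTER_CUBIC),cv2.resize(b[100:200,165:265],(400,400),interpolation=cv2.INTER_CUBIC)]))
E
```

```text
t 22.55 tcp [ 460.5 -294.7   32.1] yaw -16.28 zax [-0.0052  0.0019 -1.    ] F [-0.2  1.   0.3] gap 48.7 gf 61.8 j [ 0.68  0.59 -0.2   1.94  0.19  0.63 -1.5 ]
offset [0.002  0.0001 0.0011] dr [-0.0004  0.0055  0.0004]
```

View pics/m.png

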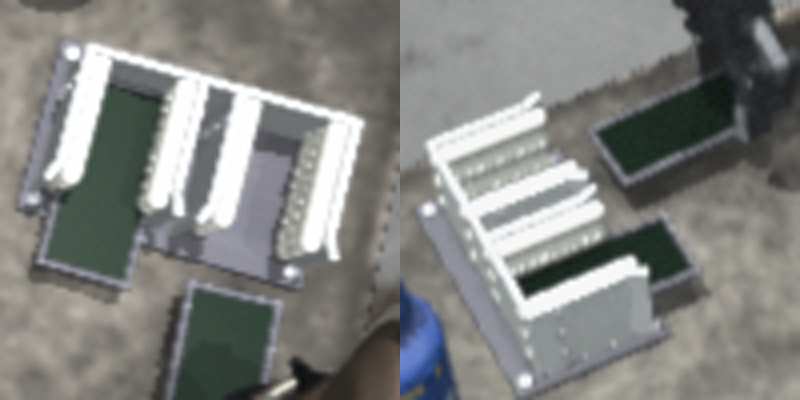

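The held plate is level in front of the right bay, its front edge corners at top crop (187,283) and (284,302). The racked plate's near corners are about (41,265) and (129,290).

```bash
python3 - <<'E'
from h import *
t=lambda p:(p[0]/4+335,p[1]/4+165); s=lambda p:((p[0]-400)/4+165,p[1]/4+100)
for z,nm,q in((31,"racked",((41,265),(129,290))),(34.5,"held",((187,283),(284,302)))):
    w=[plane("top",t(p),z) for p in q]; print("top",nm,[inrack(x) for x in w],inrack((w[0]+w[1])/2))
for z,nm,q in((31,"racked",((697,262),(660,213))),(34.5,"held",((628,183),(592,132)))):
    w=[plane("scene",s(p),z) for p in q]; print("sc",nm,[inrack(x) for x in w],inrack((w[0]+w[1])/2))
# rack cheek tops z68: inner edges right bay: top view
for nm,p in(("rb R bar tip",(305,250)),("rb L bar tip",(228,228)),("lb R tip",(155,208)),("lb L tip",(75,183))): print(nm,inrack(plane("top",t(p),68)))
E
```

```text
top racked [array([-79.6,  62.1]), array([-79.8,  14.2])] [-79.7  38.1]
top held [array([-68.4, -13.6]), array([-64.3, -64.8])] [-66.3 -39.2]
sc racked [array([-78.8,  65.1]), array([-76. ,  21.9])] [-77.4  43.5]
sc held [array([-68.3,  -5.3]), array([-66.5, -51.8])] [-67.4 -28.6]
rb R bar tip [-40.8 -59.7]
rb L bar tip [-40.4 -19.6]
lb R tip [-40.5  18.4]
lb L tip [-39.1  60.6]
```

```bash
cat >> h.py <<'E'
def tri(ps,pt):
    A=[];b=[]
    for n,p in(("scene",ps),("top",pt)):
        o,d=ray(n,p); d/=np.linalg.norm(d); I=np.eye(3)-np.outer(d,d); A.append(I); b.append(I@o)
    return np.linalg.lstsq(np.vstack(A),np.hstack(b),rcond=None)[0]
def glass(im,box):
    x0,y0,x1,y1=box; k=8
    c=cv2.resize(im[y0:y1,x0:x1],None,fx=k,fy=k,interpolation=cv2.INTER_CUBIC).astype(int)
    m=((c[:,:,1]-np.maximum(c[:,:,0],c[:,:,2]))>5).astype(np.uint8); m=cv2.morphologyEx(m,cv2.MORPH_OPEN,np.ones((9,9)))
    out=[]
    for q in cv2.findContours(m,cv2.RETR_EXTERNAL,cv2.CHAIN_APPROX_NONE)[0]:
        if cv2.contourArea(q)>3000: out.append((int(cv2.contourArea(q)),(cv2.approxPolyDP(cv2.convexHull(q),20,True)[:,0]/k+[x0-.44,y0-.44]).round(1).tolist()))
    return out
E
python3 - <<'E'
from h import *
print(glass(cv2.imread("pics/m0.png"),(335,165,435,265)))
print(glass(cv2.imread("pics/m1.png"),(165,100,265,200)))
E
```

```text
[(29598, [[401.9, 241.7], [398.9, 260.1], [378.4, 264.4], [383.9, 237.4]]), (47385, [[361.3, 186.2], [374.8, 190.3], [364.8, 233.4], [346.8, 228.4]])]
[(12835, [[235.3, 165.3], [228.3, 169.6], [195.2, 170.9], [228.2, 155.9]]), (20438, [[247.1, 128.9], [223.4, 142.1], [215.2, 133.7], [238.1, 121.9]])]
```

```bash
python3 - <<'E'
from h import *
for n,s,t in(("rackedL",(235.3,165.3),(346.8,228.4)),("rackedR",(228.2,155.9),(364.8,233.4)),("heldL",(223.4,142.1),(383.9,237.4)),("heldR",(215.2,133.7),(401.9,241.7))):
    X=tri(s,t); print(n,inrack(X),X[2].round(1), "top@z",inrack(plane("top",t,31 if n[0]=="r" else 34)))
# scene: direction of long edges, racked vs held, as intersection with plane at z
for n,a,b,z in(("heldL",(223.4,142.1),(247.1,128.9),34),("heldR",(215.2,133.7),(238.1,121.9),34),("rackR",(228.2,155.9),(195.2,170.9),31)):
    A,B=plane("scene",a,z),plane("scene",b,z); print(n,inrack(A),inrack(B), np.degrees(np.arctan2(*(inrack(A)-inrack(B))[::-1])))
E
```

```text
rackedL [-71.9  59.7] 29.4 top@z [-72.8  60.4]
rackedR [-71.5  19.5] 20.8 top@z [-72.8  21.2]
heldL [-73.5 -16. ] 35.5 top@z [-70.5 -18.8]
heldR [-70.6 -57. ] 25.9 top@z [-69.  -57.2]
heldL [-76.5 -14.2] [-146.7  -23.6] 7.6267178826022235
heldR [-70.5 -47.6] [-137.5  -54.5] 5.879881401008275
rackR [-68.6  27. ] [19.6 29.3] -178.50623090473354
```

```bash
python3 - <<'E'
from h import *
im=cv2.imread("pics/m0.png").astype(int)
def edge(rows,c0,c1,z,nm,side):
    pts=[]
    for v in rows:
        g=im[v,:,1]-np.maximum(im[v,:,0],im[v,:,2]); g=cv2.GaussianBlur(g.astype(np.float32)[None],(3,1),0)[0]
        u=np.arange(c0,c1); d=np.diff(g[c0:c1+1])*side; i=int(d.argmax()); 
        if 0<i<len(d)-1:
            den=d[i-1]-2*d[i]+d[i+1]; o=0.5*(d[i-1]-d[i+1])/den if den else 0; pts.append(inrack(plane("top",(c0+i+.5+o,v),z)))
    p=np.array(pts,np.float32); vx,vy,x0,y0=cv2.fitLine(p,cv2.DIST_HUBER,0,.01,.01).ravel(); print(nm,len(p),"yaw rel rack",round(float(np.degrees(np.arctan(vy/vx))),2),"y' at -70:",round(float(y0+(-70-x0)*vy/vx),1), "at -100", round(float(y0+(-100-x0)*vy/vx),1))
edge(range(240,262),374,392,34,"heldL",1)
edge(range(245,258),394,408,34,"heldR",-1)
edge(range(212,227),343,358,31,"rackedL",1)
edge(range(212,232),360,375,31,"rackedR",-1)
E
```

```text
heldL 22 yaw rel rack 2.49 y' at -70: -17.5 at -100 -18.8
heldR 13 yaw rel rack 2.04 y' at -70: -59.1 at -100 -60.1
rackedL 15 yaw rel rack -1.51 y' at -70: 61.8 at -100 62.6
rackedR 20 yaw rel rack 3.93 y' at -70: 19.3 at -100 17.3
```

```bash
python3 - <<'E'
from h import *
for f in("m0","top0"):
    g=cv2.imread(f"pics/{f}.png").min(2).astype(np.float32); pts=[]
    for u in range(360,423):
        v0=int(176.4+(u-356.4)*.267); d=np.diff(g[v0-5:v0+5,u]); i=int(d.argmax())
        if 0<i<len(d)-1:
            den=d[i-1]-2*d[i]+d[i+1]; pts.append(plane("top",(u,v0-5+i+.5+.5*(d[i-1]-d[i+1])/den),68)[:2])
    p=np.array(pts,np.float32); vx,vy,x0,y0=cv2.fitLine(p,cv2.DIST_HUBER,0,.01,.01).ravel(); print(f,len(p),"rack yaw",np.degrees(np.arctan(-vx/vy)))
# bars: left/right edges direction for right bay R bar & L bar, at z68
g=cv2.imread("pics/m0.png").min(2).astype(np.float32)
for nm,ca,cb,side in(("rbL bar left edge",(396,185),(387,217),1),("rbR bar right edge",(425,197),(417,228),-1),("lbL left",(356,182),(348,207),1)):
    pts=[]
    for v in range(ca[1]+5,cb[1]-4):
        u0=int(ca[0]+(cb[0]-ca[0])*(v-ca[1])/(cb[1]-ca[1])); d=np.diff(g[v,u0-6:u0+7])*side; i=int(d.argmax())
        if 0<i<len(d)-1:
            den=d[i-1]-2*d[i]+d[i+1]; pts.append(plane("top",(u0-6+i+.5+.5*(d[i-1]-d[i+1])/den,v),68)[:2])
    p=np.array(pts,np.float32); vx,vy,x0,y0=cv2.fitLine(p,cv2.DIST_HUBER,0,.01,.01).ravel(); print(nm,len(p),np.degrees(np.arctan(vy/vx)))
E
```

```text
m0 63 rack yaw -16.704803
top0 63 rack yaw -16.709263
rbL bar left edge 23 -16.186312
rbR bar right edge 22 -17.034828
lbL left 16 -17.676525
```

Emit:
move_arm(
  plan=[
    {"offset": [0.004, 0.001, 0.001], "dr": [0, 0.0055, 0.012]},
    {"offset": [0.008, 0.001, 0.0015], "dr": [0, 0.0055, 0.012]},
    {"offset": [0.008, 0.001, 0.0015], "dr": [0, 0.0055, 0.012]},
  ],
)

```text
time_s: 23.02
tcp_pos: [469.7, -298.8, 32.2]
tcp_rot: [0.001, 0.989, -0.147, 0.002]
force: [0.7, -1.1, -1.3]
finger_gap: 48.8
grip_force: 61.8
```

Emit:
move_arm(
  plan=[
    {"offset": [0.006, 0, 0], "dr": [0, 0, 0]},
    {"offset": [0.012, 0, 0], "dr": [0, 0, 0]},
    {"offset": [0.018, 0, 0], "dr": [0, 0, 0]},
    {"offset": [0.024, 0, 0], "dr": [0, 0, 0]},
    {"offset": [0.03, 0, 0], "dr": [0, 0, 0]},
    {"offset": [0.03, 0, 0], "dr": [0, 0, 0]},
  ],
)

```text
time_s: 23.78
tcp_pos: [498.3, -307.3, 31.9]
tcp_rot: [0.0, 0.989, -0.147, 0.001]
force: [-0.1, -0.8, -0.9]
finger_gap: 48.9
grip_force: 61.8
```

```bash
sed -i 's/^RO=.*/RO=np.array([622.4,-300.4]); RY=-16.8/' h.py; python3 - <<'E'
from h import *
s=st(); print(inrack(s["tcp_pos"]))
E
```

```text
t 23.77 tcp [ 498.3 -307.3   31.9] yaw -16.95 zax [ 0.0029 -0.0012 -1.    ] F [-0.1 -0.8 -0.9] gap 48.9 gf 61.8 j [ 0.66  0.64 -0.2   1.85  0.19  0.67 -1.52]
[-116.8  -42.5]
```

Emit:
move_arm(
  plan=[
    {"offset": [0.004, -0.001, 0.001], "dr": [0, 0, 0]},
    {"offset": [0.009, -0.001, 0.001], "dr": [0, 0, 0]},
    {"offset": [0.014, -0.001, 0.001], "dr": [0, 0, 0]},
    {"offset": [0.019, -0.001, 0.001], "dr": [0, 0, 0]},
    {"offset": [0.024, -0.001, 0.001], "dr": [0, 0, 0]},
    {"offset": [0.03, -0.001, 0.001], "dr": [0, 0, 0]},
    {"offset": [0.03, -0.001, 0.001], "dr": [0, 0, 0]},
  ],
)

```text
time_s: 24.65
tcp_pos: [527.3, -315.1, 31.0]
tcp_rot: [0.0, 0.989, -0.147, 0.002]
force: [-0.8, 0.3, -0.6]
finger_gap: 49.0
grip_force: 61.8
```

```bash
sed -i 's/^RO=.*/RO=np.array([622.0,-300.8]); RY=-16.8/' h.py; python3 - <<'E'
from h import *
s=st(); print(inrack(s["tcp_pos"]),s["ft_torque"].round(2))
E
```

```text
t 24.65 tcp [ 527.3 -315.1   31. ] yaw -16.96 zax [ 0.003  -0.0013 -1.    ] F [-0.8  0.3 -0.6] gap 49.0 gf 61.8 j [ 0.64  0.67 -0.2   1.78  0.19  0.7  -1.52]
[-86.5 -41.1] [ 0.01  0.04 -0.06]
```

Emit:
move_arm(
  plan=[
    {"offset": [0.005, 0, 0], "dr": [0, 0, 0]},
    {"offset": [0.01, 0, 0], "dr": [0, 0, 0]},
    {"offset": [0.015, 0, 0], "dr": [0, 0, 0]},
    {"offset": [0.02, 0, 0], "dr": [0, 0, 0]},
    {"offset": [0.023, 0, 0], "dr": [0, 0, 0]},
    {"offset": [0.023, 0, 0], "dr": [0, 0, 0]},
  ],
)

```text
time_s: 25.4
tcp_pos: [549.0, -321.1, 30.8]
tcp_rot: [0.0, 0.989, -0.147, 0.001]
force: [0.7, 3.3, -1.2]
finger_gap: 48.9
grip_force: 61.8
```

Emit:
move_arm(
  plan=[
    {"offset": [0.002, 0, 0], "dr": [0, 0, 0]},
    {"offset": [0.004, 0, 0], "dr": [0, 0, 0]},
  ],
)

```text
time_s: 25.65
tcp_pos: [550.7, -321.5, 30.4]
tcp_rot: [-0.0, 0.989, -0.147, -0.001]
force: [-6.4, 6.8, 0.6]
finger_gap: 48.7
grip_force: 62.0
```

```bash
python3 - <<'E'
from h import *
s=st(); print(inrack(s["tcp_pos"]),s["ft_torque"].round(2))
E
```

```text
t 25.65 tcp [ 550.7 -321.5   30.4] yaw -16.95 zax [-0.0015  0.0012 -1.    ] F [-6.4  6.8  0.6] gap 48.7 gf 62.0 j [ 0.63  0.71 -0.19  1.71  0.19  0.74 -1.53]
[-62.3 -40.4] [1.37 1.28 0.05]
```

The plate is against the back wall (8 N). I'll ease sideways and release.

Emit:
move_arm(
  plan=[
    {"offset": [-0.001, -0.001, 0], "dr": [0, 0, 0]},
    {"offset": [-0.001, -0.001, 0], "dr": [0, 0, 0]},
    {"offset": [-0.001, -0.001, 0], "dr": [0, 0, 0]},
  ],
)

```text
time_s: 26.02
tcp_pos: [550.7, -321.4, 30.6]
tcp_rot: [0.0, 0.989, -0.148, 0.0]
force: [-2.7, 4.7, -1.6]
finger_gap: 48.9
grip_force: 61.8
```

Emit:
move_arm(
  plan=[
    {"offset": [0, 0, 0], "dr": [0, 0, 0]},
    {"offset": [0, 0, 0], "dr": [0, 0, 0]},
    {"offset": [0, 0, 0], "dr": [0, 0, 0]},
    {"offset": [0, 0, 0], "dr": [0, 0, 0]},
    {"offset": [-0.01, 0, 0], "dr": [0, 0, 0]},
    {"offset": [-0.03, 0, 0], "dr": [0, 0, 0]},
    {"offset": [-0.05, 0, 0], "dr": [0, 0, 0]},
    {"offset": [-0.06, 0, 0], "dr": [0, 0, 0]},
  ],
  grip=-0.5,
)

```text
time_s: 27.02
tcp_pos: [492.6, -303.8, 30.7]
tcp_rot: [0.0, 0.989, -0.148, 0.001]
force: [1.1, -1.2, 0.0]
finger_gap: 63.8
grip_force: 0.0
```

Emit:
move_arm(
  plan=[
    {"offset": [0, 0, -0.03], "dr": [0, 0, 0]},
    {"offset": [0, 0, -0.06], "dr": [0, 0, 0]},
    {"offset": [0, 0, -0.09], "dr": [0, 0, 0]},
    {"offset": [0, 0, -0.09], "dr": [0, 0, 0]},
  ],
)

```text
time_s: 27.52
tcp_pos: [496.1, -305.2, 123.7]
tcp_rot: [0.002, 0.989, -0.148, 0.004]
force: [0.1, 0.2, -0.0]
finger_gap: 63.9
grip_force: 0.0
```

```bash
python3 - <<'E'
from h import *
a=shot("top","n0"); g=glass(a,(335,165,435,265)); print(g)
for ar,q in g: print([inrack(plane("top",p,31)).tolist() for p in q])
go([572,57,118],-0.7)
E
```

```text
[(44500, [[399.4, 197.3], [411.3, 200.3], [403.1, 243.9], [384.9, 239.6]]), (47007, [[361.1, 186.4], [374.8, 190.6], [364.9, 233.3], [346.9, 228.6]])]
[[23.0, -30.6], [23.8, -56.6], [-71.6, -61.6], [-73.5, -22.8]]
[[23.2, 53.9], [22.5, 23.4], [-72.4, 20.9], [-73.4, 60.0]]
t 27.57 tcp [ 495.  -304.6  122.1] yaw -16.97 zax [ 0.0048 -0.0027 -1.    ] F [ 0.3 -0.7 -0.1] gap 64.3 gf 0.0 j [ 0.69  0.49 -0.23  1.83  0.15  0.83 -1.48]
offset [-0.0319 -0.3683  0.0034] dr [ 0.002  -0.0052 -0.284 ]
```

Plate 1 is right in: its front glass corners are at x' of about -72.5, the same as the racked plate. Next is the middle plate.

Emit:
move_arm(
  plan=[
    {"offset": [-0.004, -0.046, 0], "dr": [0, 0, -0.036]},
    {"offset": [-0.008, -0.092, 0], "dr": [0, 0, -0.071]},
    {"offset": [-0.012, -0.138, 0], "dr": [0, 0, -0.107]},
    {"offset": [-0.016, -0.184, 0], "dr": [0, 0, -0.142]},
    {"offset": [-0.02, -0.23, 0], "dr": [0, 0, -0.178]},
    {"offset": [-0.024, -0.276, 0], "dr": [0, 0, -0.213]},
    {"offset": [-0.028, -0.322, 0], "dr": [0, 0, -0.249]},
    {"offset": [-0.031, -0.368, 0.003], "dr": [0, -0.003, -0.284]},
  ],
)

```text
time_s: 28.58
tcp_pos: [571.3, 58.3, 116.5]
tcp_rot: [0.0, 1.0, -0.005, -0.001]
force: [0.4, -0.6, 0.2]
finger_gap: 64.0
grip_force: 0.0
```

Emit:
move_arm(
  plan=[
    {"offset": [0, 0, 0], "dr": [0, 0, 0]},
    {"offset": [0, 0, 0.02], "dr": [0, 0, 0]},
    {"offset": [0, 0, 0.04], "dr": [0, 0, 0]},
    {"offset": [0, 0, 0.05], "dr": [0, 0, 0]},
    {"offset": [0, 0, 0.05], "dr": [0, 0, 0]},
  ],
)

```text
time_s: 29.2
tcp_pos: [570.7, 56.0, 66.0]
tcp_rot: [0.001, 1.0, -0.007, -0.002]
force: [-1.0, -0.1, -0.2]
finger_gap: 64.1
grip_force: 0.0
```

```bash
python3 - <<'E'
from h import *
b=shot("scene","o1")
go([573.5,57.2,28.5],-0.7)
E
```

```text
t 29.25 tcp [571.5  56.4  67. ] yaw -0.75 zax [-1.8e-03 -7.0e-04 -1.0e+00] F [ 0.1 -0.2 -0.1] gap 63.8 gf 0.0 j [ 0.12  0.58 -0.34  1.86  0.28  0.74 -1.96]
offset [ 0.002  -0.0009  0.0385] dr [ 0.0008  0.0018 -0.0008]
```

Emit:
move_arm(
  plan=[
    {"offset": [0.002, -0.001, 0.012], "dr": [0, 0.002, 0]},
    {"offset": [0.002, -0.001, 0.022], "dr": [0, 0.002, 0]},
    {"offset": [0.002, -0.001, 0.03], "dr": [0, 0.002, 0]},
    {"offset": [0.002, -0.001, 0.035], "dr": [0, 0.002, 0]},
    {"offset": [0.002, -0.001, 0.038], "dr": [0, 0.002, 0]},
    {"offset": [0.002, -0.001, 0.038], "dr": [0, 0.002, 0]},
    {"offset": [0.002, -0.001, 0.038], "dr": [0, 0.002, 0]},
  ],
)

```text
time_s: 30.12
tcp_pos: [574.1, 57.9, 29.9]
tcp_rot: [0.0, 1.0, -0.006, 0.001]
force: [-1.4, 0.0, 0.4]
finger_gap: 64.1
grip_force: 0.0
```

```bash
python3 - <<'E'
from h import *
go([573.5,57.2,28.5],-0.7)
E
```

```text
t 30.12 tcp [574.1  57.9  29.9] yaw -0.7 zax [ 1.9e-03 -6.0e-04 -1.0e+00] F [-1.4  0.   0.4] gap 64.1 gf 0.0 j [ 0.1   0.64 -0.31  1.87  0.3   0.67 -1.98]
offset [-0.0006  0.0007  0.0014] dr [ 0.0006 -0.0019 -0.    ]
```

Emit:
move_arm(
  plan=[
    {"offset": [0, 0.0005, 0.0015], "dr": [0, -0.002, 0]},
    {"offset": [0, 0.0005, 0.0015], "dr": [0, -0.002, 0]},
  ],
)

```text
time_s: 30.38
tcp_pos: [574.0, 57.2, 28.2]
tcp_rot: [0.0, 1.0, -0.006, -0.0]
force: [0.6, -0.3, -0.2]
finger_gap: 63.7
grip_force: 0.0
```

Emit:
move_arm(
  plan=[
    {"offset": [0, 0, 0], "dr": [0, 0, 0]},
    {"offset": [0, 0, 0], "dr": [0, 0, 0]},
    {"offset": [0, 0, 0], "dr": [0, 0, 0]},
    {"offset": [0, 0, 0], "dr": [0, 0, 0]},
    {"offset": [0, 0, 0], "dr": [0, 0, 0]},
    {"offset": [0, 0, 0], "dr": [0, 0, 0]},
  ],
  grip=1,
  grip_force=60,
)

```text
time_s: 31.12
tcp_pos: [574.7, 57.5, 28.9]
tcp_rot: [0.0, 1.0, -0.006, 0.0]
force: [0.1, -0.5, 5.8]
finger_gap: 49.2
grip_force: 62.0
```

Emit:
move_arm(
  plan=[
    {"offset": [0, 0, -0.008], "dr": [0, 0, 0]},
    {"offset": [0, 0, -0.025], "dr": [0, 0, 0]},
    {"offset": [0, 0, -0.05], "dr": [0, 0, 0]},
    {"offset": [0, 0, -0.08], "dr": [0, 0, 0]},
    {"offset": [0, 0, -0.095], "dr": [0, 0, 0]},
    {"offset": [0, 0, -0.095], "dr": [0, 0, 0]},
  ],
)

```text
time_s: 31.88
tcp_pos: [574.9, 57.5, 124.6]
tcp_rot: [0.0, 1.0, -0.006, 0.001]
force: [0.0, -0.4, -0.3]
finger_gap: 49.2
grip_force: 61.9
```

```bash
python3 - <<'E'
from h import *
go(rack(-157,-41,122),-16.9)
E
```

```text
t 31.88 tcp [574.9  57.5 124.6] yaw -0.71 zax [ 2.2e-03 -6.0e-04 -1.0e+00] F [ 0.  -0.4 -0.3] gap 49.2 gf 61.9 j [ 0.14  0.5  -0.37  1.83  0.24  0.85 -1.93]
offset [-0.1107  0.3535  0.0026] dr [ 0.0003 -0.0023  0.2826]
```

Emit:
move_arm(
  plan=[
    {"offset": [-0.014, 0.044, 0], "dr": [0, 0, 0.035]},
    {"offset": [-0.028, 0.088, 0], "dr": [0, 0, 0.07]},
    {"offset": [-0.042, 0.132, 0], "dr": [0, 0, 0.106]},
    {"offset": [-0.055, 0.176, 0], "dr": [0, 0, 0.141]},
    {"offset": [-0.069, 0.22, 0], "dr": [0, 0, 0.176]},
    {"offset": [-0.083, 0.264, 0], "dr": [0, 0, 0.212]},
    {"offset": [-0.097, 0.309, 0], "dr": [0, 0, 0.247]},
    {"offset": [-0.111, 0.353, 0], "dr": [0, -0.002, 0.283]},
  ],
)

```text
time_s: 32.88
tcp_pos: [457.1, -295.2, 122.2]
tcp_rot: [-0.0, 0.989, -0.148, -0.002]
force: [0.4, -0.2, -1.1]
finger_gap: 49.0
grip_force: 61.9
```

Emit:
move_arm(
  plan=[
    {"offset": [0, 0, 0.02], "dr": [0, 0, 0]},
    {"offset": [0, 0, 0.04], "dr": [0, 0, 0]},
    {"offset": [0, 0, 0.06], "dr": [0, 0, 0]},
    {"offset": [0, 0, 0.07], "dr": [0, 0, 0]},
    {"offset": [0, 0, 0.07], "dr": [0, 0, 0]},
    {"offset": [0, 0, 0.07], "dr": [0, 0, 0]},
  ],
)

```text
time_s: 33.62
tcp_pos: [458.9, -294.3, 53.8]
tcp_rot: [0.0, 0.989, -0.147, -0.001]
force: [0.6, -0.7, -1.0]
finger_gap: 48.8
grip_force: 61.9
```

```bash
python3 - <<'E'
from h import *
go(rack(-150,-40.4,51),-16.9)
a=shot("top","q0"); 
for ar,q in glass(a,(335,165,435,275)): print(ar,q,[inrack(plane("top",p,54)).tolist() for p in q])
E
```

```text
t 33.62 tcp [ 458.9 -294.3   53.8] yaw -16.91 zax [-2.e-03 -7.e-04 -1.e+00] F [ 0.6 -0.7 -1. ] gap 48.8 gf 61.9 j [ 0.68  0.55 -0.21  1.95  0.18  0.66 -1.5 ]
offset [ 0.0081 -0.0006  0.0028] dr [ 0.0012  0.0017 -0.0001]
34195 [[405.8, 242.2], [401.8, 261.7], [388.7, 269.3], [381.1, 268.7], [386.8, 237.4]] [[-69.9, -59.8], [-110.7, -61.3], [-133.0, -39.5], [-136.2, -24.4], [-71.2, -20.2]]
37149 [[398.9, 197.4], [411.2, 200.1], [404.1, 238.1], [386.2, 233.7]] [[16.8, -24.2], [18.4, -50.1], [-62.7, -54.5], [-64.2, -17.1]]
47263 [[361.6, 186.3], [374.8, 190.3], [364.9, 233.4], [346.8, 228.6]] [[17.9, 56.2], [17.3, 27.6], [-75.9, 25.0], [-76.7, 63.2]]
```

Emit:
move_arm(
  plan=[
    {"offset": [0.008, -0.0005, 0.003], "dr": [0.001, 0.002, 0]},
    {"offset": [0.014, -0.0005, 0.003], "dr": [0.001, 0.002, 0]},
    {"offset": [0.02, -0.0005, 0.003], "dr": [0.001, 0.002, 0]},
    {"offset": [0.026, -0.0005, 0.003], "dr": [0.001, 0.002, 0]},
    {"offset": [0.032, -0.0005, 0.003], "dr": [0.001, 0.002, 0]},
    {"offset": [0.038, -0.0005, 0.003], "dr": [0.001, 0.002, 0]},
    {"offset": [0.044, -0.0005, 0.003], "dr": [0.001, 0.002, 0]},
    {"offset": [0.044, -0.0005, 0.003], "dr": [0.001, 0.002, 0]},
  ],
)

```text
time_s: 34.67
tcp_pos: [501.3, -306.6, 50.3]
tcp_rot: [0.0, 0.989, -0.147, 0.0]
force: [0.0, -0.9, -0.8]
finger_gap: 49.4
grip_force: 61.9
```

```bash
python3 - <<'E'
from h import *
s=st(); print(inrack(s["tcp_pos"]),s["ft_torque"].round(2))
E
```

```text
t 34.67 tcp [ 501.3 -306.6   50.3] yaw -16.9 zax [ 0.e+00 -1.e-04 -1.e+00] F [ 0.  -0.9 -0.8] gap 49.4 gf 61.9 j [ 0.66  0.61 -0.2   1.84  0.18  0.71 -1.51]
[-113.9  -40.4] [ 0.02  0.05 -0.01]
```

Emit:
move_arm(
  plan=[
    {"offset": [0.006, 0, -0.0005], "dr": [0, 0, 0]},
    {"offset": [0.012, 0, -0.0005], "dr": [0, 0, 0]},
    {"offset": [0.018, 0, -0.0005], "dr": [0, 0, 0]},
    {"offset": [0.024, 0, -0.0005], "dr": [0, 0, 0]},
    {"offset": [0.03, 0, -0.0005], "dr": [0, 0, 0]},
    {"offset": [0.036, 0, -0.0005], "dr": [0, 0, 0]},
    {"offset": [0.042, 0, -0.0005], "dr": [0, 0, 0]},
    {"offset": [0.046, 0, -0.0005], "dr": [0, 0, 0]},
  ],
)

```text
time_s: 35.67
tcp_pos: [545.0, -319.6, 50.7]
tcp_rot: [-0.0, 0.989, -0.147, -0.0]
force: [-1.4, 0.7, -0.6]
finger_gap: 48.7
grip_force: 61.9
```

Emit:
move_arm(
  plan=[
    {"offset": [0.002, 0, 0], "dr": [0, 0, 0]},
    {"offset": [0.004, 0, 0], "dr": [0, 0, 0]},
    {"offset": [0.004, 0, 0], "dr": [0, 0, 0]},
  ],
)

```text
time_s: 36.05
tcp_pos: [548.6, -320.6, 50.7]
tcp_rot: [-0.0, 0.989, -0.147, -0.0]
force: [0.4, 2.5, -0.9]
finger_gap: 48.9
grip_force: 61.9
```

```bash
python3 - <<'E'
from h import *
s=st(); print(inrack(s["tcp_pos"]),s["ft_torque"].round(2))
E
```

```text
t 36.05 tcp [ 548.6 -320.6   50.7] yaw -16.89 zax [-5.e-04  6.e-04 -1.e+00] F [ 0.4  2.5 -0.9] gap 48.9 gf 61.9 j [ 0.63  0.68 -0.2   1.71  0.18  0.77 -1.52]
[-64.5 -40.2] [0.56 0.03 0.06]
```

Emit:
move_arm(
  plan=[
    {"offset": [0.002, -0.0005, 0], "dr": [0, 0, 0]},
    {"offset": [0.004, -0.0005, 0], "dr": [0, 0, 0]},
    {"offset": [0.004, -0.0005, 0], "dr": [0, 0, 0]},
  ],
)

```text
time_s: 36.42
tcp_pos: [550.0, -320.9, 49.8]
tcp_rot: [-0.001, 0.989, -0.147, -0.003]
force: [-6.2, 3.9, 0.2]
finger_gap: 48.4
grip_force: 62.1
```

```bash
python3 - <<'E'
from h import *
s=st(); print(inrack(s["tcp_pos"]),s["ft_torque"].round(2))
E
```

```text
t 36.42 tcp [ 550.  -320.9   49.8] yaw -16.93 zax [-0.0055  0.0021 -1.    ] F [-6.2  3.9  0.2] gap 48.4 gf 62.1 j [ 0.63  0.68 -0.2   1.71  0.18  0.78 -1.52]
[-63.1 -40. ] [0.85 1.12 0.06]
```

Emit:
move_arm(
  plan=[
    {"offset": [-0.001, 0, 0], "dr": [0, 0, 0]},
    {"offset": [-0.001, 0, 0], "dr": [0, 0, 0]},
  ],
)

```text
time_s: 36.67
tcp_pos: [550.0, -320.9, 50.2]
tcp_rot: [-0.0, 0.989, -0.147, -0.002]
force: [-4.7, 2.8, -0.4]
finger_gap: 48.7
grip_force: 61.9
```

Emit:
move_arm(
  plan=[
    {"offset": [0, 0, 0], "dr": [0, 0, 0]},
    {"offset": [0, 0, 0], "dr": [0, 0, 0]},
    {"offset": [0, 0, 0], "dr": [0, 0, 0]},
    {"offset": [0, 0, 0], "dr": [0, 0, 0]},
    {"offset": [-0.01, 0, 0], "dr": [0, 0, 0]},
    {"offset": [-0.03, 0, 0], "dr": [0, 0, 0]},
    {"offset": [-0.05, 0, 0], "dr": [0, 0, 0]},
    {"offset": [-0.06, 0, 0], "dr": [0, 0, 0]},
  ],
  grip=-0.5,
)

```text
time_s: 37.67
tcp_pos: [492.4, -303.7, 50.7]
tcp_rot: [-0.0, 0.989, -0.147, -0.001]
force: [0.9, -0.5, -0.8]
finger_gap: 64.1
grip_force: 0.0
```

Emit:
move_arm(
  plan=[
    {"offset": [0, 0, -0.03], "dr": [0, 0, 0]},
    {"offset": [0, 0, -0.06], "dr": [0, 0, 0]},
    {"offset": [0, 0, -0.07], "dr": [0, 0, 0]},
    {"offset": [0, 0, -0.07], "dr": [0, 0, 0]},
  ],
)

```text
time_s: 38.17
tcp_pos: [494.5, -304.3, 121.2]
tcp_rot: [0.0, 0.989, -0.147, 0.0]
force: [0.8, -0.3, 0.2]
finger_gap: 64.0
grip_force: 0.0
```

```bash
python3 - <<'E'
from h import *
a=shot("top","r0")
for ar,q in glass(a,(335,165,435,275)): print(ar,[inrack(plane("top",p,51)).tolist() for p in q])
print("left plate in tray",[(ar,[plane("top",p,31)[:2].round(1).tolist() for p in q]) for ar,q in glass(a,(140,180,205,260))])
go([573,133.5,118],-0.9)
E
```

```text
50871 [[22.7, -25.2], [24.5, -56.5], [-71.5, -60.9], [-71.6, -21.7]]
46996 [[18.5, 56.4], [18.2, 26.9], [-75.4, 24.9], [-76.2, 62.6]]
left plate in tray [(51838, [[661.3, 116.3], [566.2, 116.6], [566.1, 154.6], [659.7, 154.3]])]
t 38.23 tcp [ 493.9 -303.9  120.3] yaw -16.91 zax [-7.e-04  1.e-04 -1.e+00] F [-0.4  0.1  0.3] gap 64.3 gf 0.0 j [ 0.68  0.5  -0.23  1.83  0.15  0.83 -1.48]
offset [-0.0516 -0.4415  0.0023] dr [ 0.      0.0007 -0.2795]
```

Plate 2 is right in. The left plate's glass centre is at about (613,135). Fetching it.

Emit:
move_arm(
  plan=[
    {"offset": [-0.006, -0.055, 0], "dr": [0, 0, -0.035]},
    {"offset": [-0.013, -0.11, 0], "dr": [0, 0, -0.07]},
    {"offset": [-0.019, -0.165, 0], "dr": [0, 0, -0.105]},
    {"offset": [-0.026, -0.221, 0], "dr": [0, 0, -0.14]},
    {"offset": [-0.032, -0.276, 0], "dr": [0, 0, -0.175]},
    {"offset": [-0.038, -0.332, 0], "dr": [0, 0, -0.21]},
    {"offset": [-0.045, -0.388, 0], "dr": [0, 0, -0.245]},
    {"offset": [-0.051, -0.443, 0.002], "dr": [0, 0, -0.28]},
  ],
)

```text
time_s: 39.22
tcp_pos: [573.5, 136.3, 117.2]
tcp_rot: [0.0, 1.0, -0.007, -0.001]
force: [1.1, -0.3, -0.4]
finger_gap: 64.1
grip_force: 0.0
```

Emit:
move_arm(
  plan=[
    {"offset": [0, 0, 0], "dr": [0, 0, 0]},
    {"offset": [0, 0, 0.02], "dr": [0, 0, 0]},
    {"offset": [0, 0, 0.04], "dr": [0, 0, 0]},
    {"offset": [0, 0, 0.05], "dr": [0, 0, 0]},
    {"offset": [0, 0, 0.05], "dr": [0, 0, 0]},
  ],
)

```text
time_s: 39.85
tcp_pos: [573.2, 133.4, 67.2]
tcp_rot: [0.0, 1.0, -0.008, -0.002]
force: [-0.2, -0.2, 0.4]
finger_gap: 63.7
grip_force: 0.0
```

```bash
python3 - <<'E'
from h import *
go([574.5,135,28.5],-0.7)
E
```

```text
t 39.85 tcp [573.2 133.4  67.2] yaw -0.95 zax [-3.3e-03 -8.0e-04 -1.0e+00] F [-0.2 -0.2  0.4] gap 63.7 gf 0.0 j [-0.01  0.61 -0.35  1.83  0.28  0.76 -2.09]
offset [ 0.0014 -0.0017  0.0387] dr [ 0.0009  0.0032 -0.0043]
```

Emit:
move_arm(
  plan=[
    {"offset": [0.001, -0.0015, 0.012], "dr": [0.001, 0.002, -0.004]},
    {"offset": [0.001, -0.0015, 0.022], "dr": [0.001, 0.002, -0.004]},
    {"offset": [0.001, -0.0015, 0.03], "dr": [0.001, 0.002, -0.004]},
    {"offset": [0.001, -0.0015, 0.036], "dr": [0.001, 0.002, -0.004]},
    {"offset": [0.001, -0.0015, 0.0385], "dr": [0.001, 0.002, -0.004]},
    {"offset": [0.001, -0.0015, 0.0385], "dr": [0.001, 0.002, -0.004]},
    {"offset": [0.001, -0.0015, 0.0385], "dr": [0.001, 0.002, -0.004]},
  ],
)

```text
time_s: 40.72
tcp_pos: [575.6, 136.2, 30.6]
tcp_rot: [-0.001, 1.0, -0.006, 0.001]
force: [0.0, 0.6, 0.4]
finger_gap: 64.0
grip_force: 0.0
```

```bash
python3 - <<'E'
from h import *
go([574.5,135,28.3],-0.7)
E
```

```text
t 40.73 tcp [575.6 136.2  30.6] yaw -0.64 zax [ 0.0022  0.0011 -1.    ] F [0.  0.6 0.4] gap 64.0 gf 0.0 j [-0.03  0.66 -0.33  1.83  0.31  0.69 -2.11]
offset [-0.001   0.0012  0.0023] dr [-0.0011 -0.0022  0.001 ]
```

Emit:
move_arm(
  plan=[
    {"offset": [-0.001, 0.001, 0.002], "dr": [-0.001, -0.002, 0]},
    {"offset": [-0.001, 0.001, 0.002], "dr": [-0.001, -0.002, 0]},
    {"offset": [-0.001, 0.001, 0.002], "dr": [-0.001, -0.002, 0]},
  ],
)

```text
time_s: 41.1
tcp_pos: [574.3, 135.1, 28.4]
tcp_rot: [-0.0, 1.0, -0.006, -0.0]
force: [-0.2, -0.3, -0.5]
finger_gap: 64.1
grip_force: 0.0
```

Emit:
move_arm(
  plan=[
    {"offset": [0, 0, 0], "dr": [0, 0, 0]},
    {"offset": [0, 0, 0], "dr": [0, 0, 0]},
    {"offset": [0, 0, 0], "dr": [0, 0, 0]},
    {"offset": [0, 0, 0], "dr": [0, 0, 0]},
    {"offset": [0, 0, 0], "dr": [0, 0, 0]},
    {"offset": [0, 0, 0], "dr": [0, 0, 0]},
  ],
  grip=1,
  grip_force=60,
)

```text
time_s: 41.85
tcp_pos: [575.0, 135.3, 29.0]
tcp_rot: [-0.0, 1.0, -0.006, 0.001]
force: [-0.2, 0.3, 5.3]
finger_gap: 48.8
grip_force: 62.1
```

Emit:
move_arm(
  plan=[
    {"offset": [0, 0, -0.008], "dr": [0, 0, 0]},
    {"offset": [0, 0, -0.025], "dr": [0, 0, 0]},
    {"offset": [0, 0, -0.05], "dr": [0, 0, 0]},
    {"offset": [0, 0, -0.08], "dr": [0, 0, 0]},
    {"offset": [0, 0, -0.095], "dr": [0, 0, 0]},
    {"offset": [0, 0, -0.095], "dr": [0, 0, 0]},
  ],
)

```text
time_s: 42.6
tcp_pos: [575.2, 135.4, 124.8]
tcp_rot: [-0.0, 1.0, -0.006, 0.001]
force: [0.5, 0.3, -0.9]
finger_gap: 48.5
grip_force: 61.9
```

```bash
python3 - <<'E'
from h import *
go(rack(-157,40,122),-16.9)
E
```

```text
t 42.6 tcp [575.2 135.4 124.8] yaw -0.65 zax [ 2.4e-03  5.0e-04 -1.0e+00] F [ 0.5  0.3 -0.9] gap 48.5 gf 61.9 j [ 0.01  0.52 -0.38  1.8   0.25  0.86 -2.06]
offset [-0.088   0.3535  0.0024] dr [-0.0009 -0.0023  0.2837]
```

Emit:
move_arm(
  plan=[
    {"offset": [-0.011, 0.044, 0], "dr": [0, 0, 0.035]},
    {"offset": [-0.022, 0.088, 0], "dr": [0, 0, 0.071]},
    {"offset": [-0.033, 0.132, 0], "dr": [0, 0, 0.106]},
    {"offset": [-0.044, 0.176, 0], "dr": [0, 0, 0.142]},
    {"offset": [-0.055, 0.22, 0], "dr": [0, 0, 0.177]},
    {"offset": [-0.066, 0.264, 0], "dr": [0, 0, 0.213]},
    {"offset": [-0.077, 0.309, 0], "dr": [0, 0, 0.248]},
    {"offset": [-0.088, 0.3535, 0], "dr": [0, -0.002, 0.284]},
  ],
)

```text
time_s: 43.6
tcp_pos: [480.8, -218.4, 122.1]
tcp_rot: [-0.0, 0.989, -0.148, -0.002]
force: [1.3, -0.4, -1.7]
finger_gap: 49.0
grip_force: 62.0
```

Emit:
move_arm(
  plan=[
    {"offset": [0, 0, 0.02], "dr": [0, 0, 0]},
    {"offset": [0, 0, 0.04], "dr": [0, 0, 0]},
    {"offset": [0, 0, 0.06], "dr": [0, 0, 0]},
    {"offset": [0, 0, 0.071], "dr": [0, 0, 0]},
    {"offset": [0, 0, 0.071], "dr": [0, 0, 0]},
    {"offset": [0, 0, 0.071], "dr": [0, 0, 0]},
  ],
)

```text
time_s: 44.35
tcp_pos: [482.5, -217.3, 52.7]
tcp_rot: [0.0, 0.989, -0.147, -0.001]
force: [-0.3, 0.1, -0.6]
finger_gap: 48.8
grip_force: 62.0
```

```bash
python3 - <<'E'
from h import *
go(rack(-150,40.2,50.8),-16.9)
a=shot("top","u0"); 
for ar,q in glass(a,(310,165,435,275)): print(ar,[inrack(plane("top",p,54)).tolist() for p in q])
E
```

```text
t 44.35 tcp [ 482.5 -217.3   52.7] yaw -16.9 zax [-1.9e-03  1.0e-04 -1.0e+00] F [-0.3  0.1 -0.6] gap 48.8 gf 62.0 j [ 0.55  0.53 -0.22  1.98  0.19  0.64 -1.66]
offset [ 0.0076 -0.0006  0.0019] dr [ 0.0004  0.0018 -0.    ]
20513 [[-67.7, 27.1], [-113.6, 38.7], [-132.2, 57.4], [-68.6, 60.0]]
41566 [[22.3, -23.7], [23.5, -56.3], [-54.7, -60.6], [-58.9, -21.3]]
38466 [[17.5, 56.9], [17.1, 27.6], [-60.3, 23.9], [-61.2, 63.3]]
```

Emit:
move_arm(
  plan=[
    {"offset": [0.008, -0.0005, 0.002], "dr": [0, 0.002, 0]},
    {"offset": [0.014, -0.0005, 0.002], "dr": [0, 0.002, 0]},
    {"offset": [0.02, -0.0005, 0.002], "dr": [0, 0.002, 0]},
    {"offset": [0.026, -0.0005, 0.002], "dr": [0, 0.002, 0]},
    {"offset": [0.032, -0.0005, 0.002], "dr": [0, 0.002, 0]},
    {"offset": [0.038, -0.0005, 0.002], "dr": [0, 0.002, 0]},
    {"offset": [0.044, -0.0005, 0.002], "dr": [0, 0.002, 0]},
    {"offset": [0.044, -0.0005, 0.002], "dr": [0, 0.002, 0]},
  ],
)

```text
time_s: 45.4
tcp_pos: [525.0, -229.8, 50.3]
tcp_rot: [0.0, 0.989, -0.147, 0.0]
force: [0.5, 1.2, -0.0]
finger_gap: 48.8
grip_force: 62.0
```

```bash
python3 - <<'E'
from h import *
s=st(); print(inrack(s["tcp_pos"]),s["ft_torque"].round(2))
E
```

```text
t 45.4 tcp [ 525.  -229.8   50.3] yaw -16.91 zax [ 1.e-04 -4.e-04 -1.e+00] F [ 0.5  1.2 -0. ] gap 48.8 gf 62.0 j [ 0.53  0.59 -0.22  1.88  0.19  0.69 -1.66]
[-113.4   40. ] [-0.01  0.12 -0.02]
```

Emit:
move_arm(
  plan=[
    {"offset": [0.006, 0, -0.0005], "dr": [0, 0, 0]},
    {"offset": [0.012, 0, -0.0005], "dr": [0, 0, 0]},
    {"offset": [0.018, 0, -0.0005], "dr": [0, 0, 0]},
    {"offset": [0.024, 0, -0.0005], "dr": [0, 0, 0]},
    {"offset": [0.03, 0, -0.0005], "dr": [0, 0, 0]},
    {"offset": [0.036, 0, -0.0005], "dr": [0, 0, 0]},
    {"offset": [0.042, 0, -0.0005], "dr": [0, 0, 0]},
    {"offset": [0.046, 0, -0.0005], "dr": [0, 0, 0]},
  ],
)

```text
time_s: 46.4
tcp_pos: [568.7, -242.8, 50.6]
tcp_rot: [-0.0, 0.989, -0.147, -0.0]
force: [-0.2, 2.0, -0.6]
finger_gap: 49.1
grip_force: 62.0
```

Emit:
move_arm(
  plan=[
    {"offset": [0.002, 0, 0], "dr": [0, 0, 0]},
    {"offset": [0.004, 0, 0], "dr": [0, 0, 0]},
    {"offset": [0.004, 0, 0], "dr": [0, 0, 0]},
  ],
)

```text
time_s: 46.78
tcp_pos: [571.2, -243.5, 50.2]
tcp_rot: [-0.0, 0.989, -0.147, -0.001]
force: [-2.7, 2.9, 0.2]
finger_gap: 48.7
grip_force: 62.1
```

```bash
python3 - <<'E'
from h import *
s=st(); print(inrack(s["tcp_pos"]),s["ft_torque"].round(2))
E
```

```text
t 46.77 tcp [ 571.2 -243.5   50.2] yaw -16.9 zax [-2.6e-03  8.0e-04 -1.0e+00] F [-2.7  2.9  0.2] gap 48.7 gf 62.1 j [ 0.52  0.66 -0.21  1.75  0.19  0.76 -1.66]
[-65.2  40.2] [0.61 0.62 0.01]
```

Emit:
move_arm(
  plan=[
    {"offset": [0.002, -0.0005, 0], "dr": [0, 0, 0]},
    {"offset": [0.003, -0.0005, 0], "dr": [0, 0, 0]},
    {"offset": [0.003, -0.0005, 0], "dr": [0, 0, 0]},
  ],
)

```text
time_s: 47.15
tcp_pos: [571.4, -243.5, 49.3]
tcp_rot: [-0.0, 0.989, -0.147, -0.004]
force: [-8.6, 3.4, 0.8]
finger_gap: 48.9
grip_force: 62.1
```

```bash
python3 - <<'E'
from h import *
s=st(); print(inrack(s["tcp_pos"]),s["ft_torque"].round(2))
E
```

```text
t 47.15 tcp [ 571.4 -243.5   49.3] yaw -16.93 zax [-0.008  0.002 -1.   ] F [-8.6  3.4  0.8] gap 48.9 gf 62.1 j [ 0.52  0.66 -0.21  1.75  0.19  0.76 -1.66]
[-65.   40.3] [ 0.87  1.66 -0.07]
```

Solid stop at the back wall. I'll release and withdraw.

Emit:
move_arm(
  plan=[
    {"offset": [-0.002, 0, 0], "dr": [0, 0, 0]},
    {"offset": [-0.002, 0, 0], "dr": [0, 0, 0]},
  ],
)

```text
time_s: 47.4
tcp_pos: [571.3, -243.5, 50.0]
tcp_rot: [-0.0, 0.989, -0.147, -0.002]
force: [-5.2, 2.9, -0.3]
finger_gap: 48.5
grip_force: 62.0
```

Emit:
move_arm(
  plan=[
    {"offset": [0, 0, 0], "dr": [0, 0, 0]},
    {"offset": [0, 0, 0], "dr": [0, 0, 0]},
    {"offset": [0, 0, 0], "dr": [0, 0, 0]},
    {"offset": [0, 0, 0], "dr": [0, 0, 0]},
    {"offset": [-0.01, 0, 0], "dr": [0, 0, 0]},
    {"offset": [-0.03, 0, 0], "dr": [0, 0, 0]},
    {"offset": [-0.05, 0, 0], "dr": [0, 0, 0]},
    {"offset": [-0.06, 0, 0], "dr": [0, 0, 0]},
  ],
  grip=-0.5,
)

```text
time_s: 48.4
tcp_pos: [514.3, -226.2, 50.6]
tcp_rot: [0.0, 0.989, -0.147, -0.001]
force: [-0.2, 0.0, -0.5]
finger_gap: 64.1
grip_force: 0.0
```

Emit:
move_arm(
  plan=[
    {"offset": [0, 0, -0.03], "dr": [0, 0, 0]},
    {"offset": [0, 0, -0.06], "dr": [0, 0, 0]},
    {"offset": [0, 0, -0.07], "dr": [0, 0, 0]},
    {"offset": [-0.04, 0, -0.07], "dr": [0, 0, 0]},
    {"offset": [-0.04, 0, -0.07], "dr": [0, 0, 0]},
  ],
  grip=1,
)

```text
time_s: 49.02
tcp_pos: [474.1, -214.0, 119.6]
tcp_rot: [-0.0, 0.989, -0.147, -0.002]
force: [1.3, 1.0, 0.1]
finger_gap: -0.0
grip_force: 0.0
```

```bash
python3 - <<'E'
from h import *
a=shot("top","v0")
for ar,q in glass(a,(325,165,435,275)): print(ar,[inrack(plane("top",p,51)).tolist() for p in q])
go([500,100,100],-0.7)
E
```

```text
34897 [[23.1, -24.4], [23.0, -56.8], [-50.0, -61.3], [-44.7, -21.6]]
51238 [[24.0, 55.8], [24.5, 24.8], [-71.8, 19.2], [-73.2, 58.1]]
t 49.08 tcp [ 476.2 -214.6  120.1] yaw -16.93 zax [-0.002  0.    -1.   ] F [ 1.2 -0.1 -0. ] gap -0.3 gf 0.0 j [ 0.58  0.41 -0.25  1.97  0.14  0.77 -1.62]
offset [-0.0688 -0.3079  0.0201] dr [ 0.0003  0.002  -0.2832]
```

All three plates are in. Next I'll push the tray home with closed fingers, off to the side of the hole.

Emit:
move_arm(
  plan=[
    {"offset": [-0.009, -0.038, 0], "dr": [0, 0, -0.035]},
    {"offset": [-0.017, -0.077, 0], "dr": [0, 0, -0.071]},
    {"offset": [-0.026, -0.115, 0], "dr": [0, 0, -0.106]},
    {"offset": [-0.034, -0.154, 0], "dr": [0, 0, -0.142]},
    {"offset": [-0.043, -0.192, 0], "dr": [0, 0, -0.177]},
    {"offset": [-0.052, -0.231, 0], "dr": [0, 0, -0.212]},
    {"offset": [-0.06, -0.27, 0], "dr": [0, 0, -0.248]},
    {"offset": [-0.069, -0.308, 0], "dr": [0, 0, -0.283]},
  ],
)

```text
time_s: 50.08
tcp_pos: [502.4, 101.6, 120.4]
tcp_rot: [-0.0, 1.0, -0.006, 0.0]
force: [0.3, -0.1, 0.1]
finger_gap: -0.1
grip_force: 0.0
```

Emit:
move_arm(
  plan=[
    {"offset": [0, 0, 0.02], "dr": [0, 0, 0]},
    {"offset": [0, 0, 0.04], "dr": [0, 0, 0]},
    {"offset": [0, 0, 0.06], "dr": [0, 0, 0]},
    {"offset": [0, 0, 0.078], "dr": [0, 0, 0]},
    {"offset": [0, 0, 0.078], "dr": [0, 0, 0]},
    {"offset": [0, 0, 0.078], "dr": [0, 0, 0]},
  ],
)

```text
time_s: 50.82
tcp_pos: [501.7, 100.1, 42.9]
tcp_rot: [-0.0, 1.0, -0.006, 0.0]
force: [0.7, 0.7, -0.1]
finger_gap: -0.1
grip_force: 0.0
```

```bash
python3 - <<'E'
from h import *
go([600,100,42],-0.7)
E
```

```text
t 50.83 tcp [501.7 100.1  42.9] yaw -0.69 zax [ 0.  0. -1.] F [ 0.7  0.7 -0.1] gap -0.1 gf 0.0 j [ 0.04  0.54 -0.35  2.03  0.31  0.62 -2.1 ]
offset [ 0.0983 -0.0011  0.0009] dr [-0.     -0.      0.0001]
```

Emit:
move_arm(
  plan=[
    {"offset": [0.01, 0, 0], "dr": [0, 0, 0]},
    {"offset": [0.02, 0, 0], "dr": [0, 0, 0]},
    {"offset": [0.03, 0, 0], "dr": [0, 0, 0]},
    {"offset": [0.04, 0, 0], "dr": [0, 0, 0]},
    {"offset": [0.05, 0, 0], "dr": [0, 0, 0]},
    {"offset": [0.06, 0, 0], "dr": [0, 0, 0]},
    {"offset": [0.07, 0, 0], "dr": [0, 0, 0]},
    {"offset": [0.08, 0, 0], "dr": [0, 0, 0]},
  ],
)

```text
time_s: 51.82
tcp_pos: [581.7, 99.0, 42.5]
tcp_rot: [0.0, 1.0, -0.006, -0.0]
force: [-1.0, 0.4, 0.9]
finger_gap: 0.1
grip_force: 0.0
```

Emit:
move_arm(
  plan=[
    {"offset": [0.01, 0, 0], "dr": [0, 0, 0]},
    {"offset": [0.02, 0, 0], "dr": [0, 0, 0]},
    {"offset": [0.03, 0, 0], "dr": [0, 0, 0]},
    {"offset": [0.04, 0, 0], "dr": [0, 0, 0]},
    {"offset": [0.048, 0, 0], "dr": [0, 0, 0]},
    {"offset": [0.052, 0, 0], "dr": [0, 0, 0]},
    {"offset": [0.056, 0, 0], "dr": [0, 0, 0]},
    {"offset": [0.056, 0, 0], "dr": [0, 0, 0]},
  ],
)

```text
time_s: 52.82
tcp_pos: [637.8, 98.0, 42.8]
tcp_rot: [0.0, 1.0, -0.006, 0.0]
force: [-0.1, 0.0, 0.2]
finger_gap: 0.2
grip_force: 0.0
```

```bash
python3 - <<'E'
from h import *
st()
E
```

```text
t 52.83 tcp [637.8  98.   42.8] yaw -0.71 zax [ 5.e-04 -3.e-04 -1.e+00] F [-0.1  0.   0.2] gap 0.2 gf 0.0 j [ 0.05  0.72 -0.34  1.69  0.31  0.79 -2.02]
```

Emit:
move_arm(
  plan=[
    {"offset": [0.003, 0, 0], "dr": [0, 0, 0]},
    {"offset": [0.006, 0, 0], "dr": [0, 0, 0]},
    {"offset": [0.009, 0, 0], "dr": [0, 0, 0]},
    {"offset": [0.012, 0, 0], "dr": [0, 0, 0]},
    {"offset": [0.015, 0, 0], "dr": [0, 0, 0]},
  ],
)

```text
time_s: 53.45
tcp_pos: [652.7, 98.0, 42.5]
tcp_rot: [0.0, 1.0, -0.006, 0.0]
force: [-1.6, 0.4, 0.2]
finger_gap: -0.0
grip_force: 0.0
```

Emit:
move_arm(
  plan=[
    {"offset": [0.002, 0, 0], "dr": [0, 0, 0]},
    {"offset": [0.004, 0, 0], "dr": [0, 0, 0]},
  ],
)

```text
time_s: 53.7
tcp_pos: [656.6, 97.9, 42.8]
tcp_rot: [0.0, 1.0, -0.006, -0.0]
force: [-3.9, 1.1, 1.3]
finger_gap: -0.1
grip_force: 0.0
```

```bash
python3 - <<'E'
from h import *
st()
E
```

```text
t 53.7 tcp [656.6  97.9  42.8] yaw -0.7 zax [-1.e-04 -2.e-04 -1.e+00] F [-3.9  1.1  1.3] gap -0.1 gf 0.0 j [ 0.05  0.74 -0.34  1.63  0.31  0.82 -2.  ]
```

Emit:
move_arm(
  plan=[
    {"offset": [0.002, 0, 0], "dr": [0, 0, 0]},
    {"offset": [0.004, 0, 0], "dr": [0, 0, 0]},
  ],
)

```text
time_s: 53.95
tcp_pos: [656.5, 98.5, 41.7]
tcp_rot: [0.0, 1.0, -0.005, -0.004]
force: [-13.7, -0.2, 3.8]
finger_gap: 0.1
grip_force: 0.0
```

Emit:
move_arm(
  plan=[
    {"offset": [0.002, 0, 0], "dr": [0, 0, 0]},
    {"offset": [0.004, 0, 0], "dr": [0, 0, 0]},
  ],
)

```text
time_s: 54.2
tcp_pos: [656.2, 98.8, 40.6]
tcp_rot: [0.001, 1.0, -0.005, -0.008]
force: [-23.1, 0.9, 9.6]
finger_gap: 0.2
grip_force: 0.0
```

```bash
python3 - <<'E'
from h import *
st()
E
```

```text
t 54.2 tcp [656.2  98.8  40.6] yaw -0.58 zax [-0.0159 -0.0019 -0.9999] F [-23.1   0.9   9.6] gap 0.2 gf 0.0 j [ 0.04  0.75 -0.34  1.62  0.31  0.84 -2.  ]
```

The tray is hard against its stop at 656. I'll back off, retreat and check everything.

Emit:
move_arm(
  plan=[
    {"offset": [-0.008, 0, 0], "dr": [0, 0, 0]},
    {"offset": [-0.02, 0, 0], "dr": [0, 0, 0]},
    {"offset": [-0.05, 0, 0], "dr": [0, 0, 0]},
    {"offset": [-0.09, 0, 0], "dr": [0, 0, 0]},
    {"offset": [-0.12, 0, -0.03], "dr": [0, 0, 0]},
    {"offset": [-0.15, 0, -0.08], "dr": [0, 0, 0]},
    {"offset": [-0.19, 0, -0.14], "dr": [0, 0, 0]},
    {"offset": [-0.22, 0, -0.19], "dr": [0, 0, 0]},
  ],
)

```text
time_s: 55.2
tcp_pos: [446.2, 100.4, 229.8]
tcp_rot: [0.0, 1.0, -0.006, 0.001]
force: [0.8, -1.1, 0.6]
finger_gap: -0.1
grip_force: 0.0
```

```bash
python3 - <<'E'
from h import *
st()
a=shot("top","w0"); b=shot("scene","w1")
for ar,q in glass(a,(325,165,435,275)): print(ar,[inrack(plane("top",p,51)).tolist() for p in q])
cv2.imwrite("pics/w.png",np.vstack([np.hstack([cv2.resize(a[110:330,120:440],(400,275),interpolation=cv2.INTER_AREA),cv2.resize(b[100:370,140:440],(400,275),interpolation=cv2.INTER_AREA)]),np.hstack([cv2.resize(a[170:250,330:440],(400,291),interpolation=cv2.INTER_CUBIC),cv2.resize(b[110:190,165:275],(400,291),interpolation=cv2.INTER_CUBIC)])]))
E
```

```text
t 55.2 tcp [446.2 100.4 229.8] yaw -0.71 zax [ 1.3e-03 -5.0e-04 -1.0e+00] F [ 0.8 -1.1  0.6] gap -0.1 gf 0.0 j [ 0.16  0.16 -0.48  2.02  0.09  0.97 -1.95]
50405 [[23.0, -24.7], [23.7, -56.2], [-72.2, -61.5], [-73.0, -22.2]]
50997 [[24.0, 56.7], [19.4, 23.3], [-71.5, 19.1], [-73.2, 57.4]]
```

View pics/w.png

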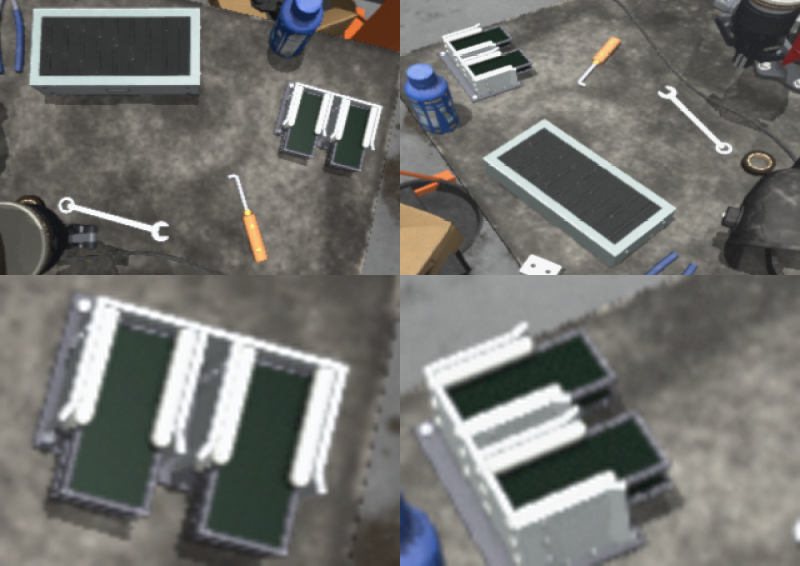

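The final view shows the tray flush at (115,90). Plates are seated in both upper slots, at (110,420) and (260,450), with the lower ones under them. The hook is flat at (255,230), and the spanner, tape and bottle are where they were.

```bash
python3 -c "
from cell import env
print(env.finish_job())"
```

```text
the job is handed in; nothing more can be done
None
```

I handed the job in at about 55 s. The tray is closed, three spare plates are racked right in with the original one still in its slot, the hook lies flat on the bench and the spanner, tape and bottle look undisturbed; `finish_job` returned no verdict.

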